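# Pack the muffins and lock the tin

## Robot

A 7-joint arm with a two-finger parallel gripper is mounted at the origin on the work surface. World frame = base frame: x ahead of the robot, y to its left, z up, the work surface at z = 0. Lengths are in m, angles in rad, forces in N, time in s.
With the tool pointing down it reaches from about 0.425 to 0.875 m from the base axis. Payload 4.7 kg.
Tool frame: the origin (TCP) lies midway between the tips of the shut fingers; the grasp point (between the pads) lies ctrl.grasp_offset behind it (ctrl.grasp_offset is the distance from the TCP to the grasp point, in m); z points along the fingers, y is the line along which they close (so a half turn about z gives the same grasp; the last joint's range is limited). The gripper opens to 87 mm and grips with 3 to 60 N. Pads are 19 mm wide; open, the fingers measure 117 mm over their backs; the gripper's body (75 mm by 190 mm) begins 51 mm behind the grasp point.
Start: joints at [1.289, 0.321, -0.07, 1.45, 0.023, 1.371, -0.057], TCP at [0.189, -0.622, 0.223] pointing down, gripper open.
Joint ranges: [-2.86, 2.86], [-0.3, 2.09], [-1.38, 1.24], [0.06, 2.45], [-1.56, 4.7], [0.09, 2.05], [-2.69, 2.69]. Speed limits (rad/s): [2.57, 2.57, 3.14, 3.14, 3.14, 3.14, 3.14].

## Interface

Orientations are given as a rotation vector (axis times angle).
In Python, from bench import ctrl gives the robot as it stands. The module is installed in compiled form; this text tells all that it offers.
- The arm moves only by the tool jog_arm, never from a script. Its argument "moves" is one flat list of numbers, 7 for each row, row after row: the shift along the tool's x, y, z in units of 30 cm (1.0 is 30 cm), then the turn, a rotation vector about the tool's x, y, z in units of 60 degrees (1.0 is 60 degrees), then the gripper's target within -1 to 1 (fully open at 1, half-way at 0, shut at -1). In form: [x, y, z, wx, wy, wz, fingers, x, y, z, wx, wy, wz, fingers, ...]. A call has exactly 8 rows; each row is the pose to reach, as a shift and turn from the pose commanded when the call began, along the tool's axes at that moment; what a row does not reach only later rows make up. A row lasts 1/8 s, in which the tool goes at most 62.5 mm and 10.7 degrees, less where a joint would pass 70% of its speed; a pose out of reach is approached as far as the arm can. A call with a number of a shift or a turn outside -1 to 1 is refused whole. A call with a gripper value outside its range is refused whole. The fingers move at their own pace and stop on an object; "newtons" is the grip in N (left out, the last holds). Time passes only in rows, so rows that repeat a pose let the fingers close, or fill a call up. It gives the time, the measured TCP pose, the force, the opening and the grip force at its end, in the units of the state.
- ctrl.get_state(): the state, without advancing time (a new reading comes with each control period).
- ctrl.get_image(name): name is "scene" or "top"; returns a dict with "pixels" (400x640x3 uint8, red, green, blue), "fx", "fy", "cx", "cy" (pixels), "dist" ([k1, k2, p1, p2, k3] as OpenCV has them; the pictures are not rectified), "xyz" and "rotation" of the camera in the world. Camera axes: x right, y up, looking along -z (the intrinsics and any distortion apply to the point x, -y, -z); pixel columns grow to the right and rows downward; lengths in m; the calibration is good to about 2 mm. A picture is of the moment at which its call begins. There is no depth.
- ctrl.close_job(): hands the job in; it is judged then, once.
The state is a dict: "time": time; "joint_positions": joint angles; "qd": joint speeds; "joint_torque": joint torques, N m; "position": TCP position; "tool_rot": TCP orientation; "ft_force": force on the tool from outside, world axes, zero at the start; "torque": the same for the moment, N m; "grip_width": opening from 0.0 (shut) to 1.0 (fully open); "grip_force": force on a finger pad.
Only numpy, scipy, OpenCV 4.12 (cv2) and the standard library are available. Lean on these libraries where they do the work, as an engineer would, in place of code of your own. Each camera call takes 0.05 s, during which the arm holds its last target. There are 200 camera calls.

## Task

Pack every muffin for delivery: squeeze the spring latch in the wooden cover's grip to free the cover, lift it off the metal tin and set it down level on the counter, and put all the muffins upright on the tin's floor. Then put the cover back fully home the same way round with its latch bolt sprung out again, and push the locking rod from outside through the eyelet on the tin's front and on through the eyelet on the cover until its handle is close to the tin's eyelet. Let go of everything, and leave the mug, jar and spatula where they are.

Things in the scene. Friction and masses are not known exactly. Their poses are not given: they have to be found in the camera images.
- tin: Open brushed-steel tin fixed to the counter, outside 156 (x) by 296 (y) by 78 (z) mm, walls and floor 6 thick. Origin: centre of its underside, z up; its -x long side faces the robot, more or less. A dark steel eyelet plate stands in front of the -x wall.
- tin_in (a point): Centre of the tin's inner floor, 6 mm above the tin's origin. Inside 144 (x) by 284 (y) mm: room for four muffins in one row along y, for instance at y = -105, -35, 35 and 105 mm, put in with the fingers closing along the tin's x.
- keeper (a point): Middle of the slot in the tin's +x wall that holds the cover's bolt: 28 mm wide (y), z 60 to 72, under a strip 6 mm high; at x = 75, y = 0 in the tin's frame.
- tin_eye (a point): Centre of the 18 by 18 mm square hole in the tin's eyelet plate, on its front (-x) face: at x -90, y 90, z 103 mm in the tin's frame. The hole's axis is the tin's x; the plate is 6 mm thick (x -90 to -84), 34 wide and reaches up to z 120.
- cover: Loose wooden cover 160 (x) by 300 (y) mm, plate 8 thick, 0.45 kg, at first latched on the tin. Origin: centre of the plate's underside; home, this lies 78 mm above the tin's origin, axes parallel. End lips at y = +-137 mm reach 18 mm below the plate and fit the tin's mouth with 2 to 5 mm play; on the counter it stands level on them, underside 18 mm up.
- cover_grip (a point): Grasp point on the cover, at x -4, y 0, z 34 mm in its frame, between two upright plates 60 mm long along y and 40 high: fixed wooden one (x -16 to -10), black squeeze plate (x 12 to 18). Gripping both, fingers closing along the cover's x, pushes the squeeze plate 10 mm in (34 mm over both at rest, 24 squeezed; 4 to 8 N), which draws the bolt back.
- cover_eye (a point): Centre of the 18 by 18 mm square hole in the cover's dark steel eyelet plate, on its front (-x) face: at x -53, y 90, z 25 mm in the cover's frame; plate 6 mm thick (x -53 to -47), reaching to z 42. With the cover home it is in line with the tin's eyelet, 37 mm behind it.
- bolt (a joint): Travel of the squeeze plate and the bolt fixed to it, m: 0 = sprung out (locked when the cover is home), 0.010 = fully squeezed (free).
- bolt_tip (a point): End of the hidden steel bolt (16 wide, 6 high, 8 to 14 mm below the cover's plate). Sprung out it is at x = 77 mm in the cover's frame, 5 mm into the tin's slot, and locks the cover; squeezed it is at x = 67. It has no slope, so it must be kept squeezed while the cover is lifted off and while it is seated.
- rod: Locking rod, 70 g, on the counter: dark wooden handle 60 (x) by 24 (y) by 16 (z) mm with the origin at its centre, and a steel shaft, 12 mm diameter, round end, along +x from x = 30 to 102 mm; it lies tipped 1 to 2 degrees on its end. The handle cannot pass the holes; fully home its front face (x = 30) meets the tin's eyelet plate.
- rod_tip (a point): The rounded end of the rod's shaft, at x = 102 mm in the rod's frame.
- board: Bamboo board 300 (x) by 240 (y) by 15 mm, fixed, with the muffins standing on it; origin: centre of its underside.
- muffin1: A muffin in a dark red cup (absent in some starts), 90 g, 52 mm high; the cup is 50 mm wide at the foot and 60 mm from 19 to 39 mm up, the domed top above that; origin: centre of its underside, z up. Grip it across the cup about 30 mm up.
- muffin2: A muffin in a dark red cup (absent in some starts), 90 g, 52 mm high; the cup is 50 mm wide at the foot and 60 mm from 19 to 39 mm up, the domed top above that; origin: centre of its underside, z up. Grip it across the cup about 30 mm up.
- muffin3: A muffin in a dark red cup (absent in some starts), 90 g, 52 mm high; the cup is 50 mm wide at the foot and 60 mm from 19 to 39 mm up, the domed top above that; origin: centre of its underside, z up. Grip it across the cup about 30 mm up.
- muffin4: A muffin in a dark red cup (absent in some starts), 90 g, 52 mm high; the cup is 50 mm wide at the foot and 60 mm from 19 to 39 mm up, the domed top above that; origin: centre of its underside, z up. Grip it across the cup about 30 mm up.
- muffin5: A muffin in a dark red cup (absent in some starts), 90 g, 52 mm high; the cup is 50 mm wide at the foot and 60 mm from 19 to 39 mm up, the domed top above that; origin: centre of its underside, z up. Grip it across the cup about 30 mm up.
- mug: White mug 80 mm wide, 90 high: bystander, origin at the centre of its underside.
- jar: Amber jar 64 mm wide, 110 high: bystander, origin at the centre of its underside.
- spatula: Spatula lying on the counter beyond the tin: bystander.
Not all that is in view belongs to the job. What is shaped like the muffin2 but purple is not meant. Leave any white look-alike of the muffin5 alone.

How it is judged:
By the outcome, as a careful person would: the job done as asked, in the order asked, and still so for the second after the job is handed in, with the robot touching nothing.
Of muffin1, muffin2, muffin3, muffin4, muffin5 only 2 to 4 are there at a start; the rules pass over those that are not, and their reading is None.
At some moment in a run one of muffin1, muffin2, muffin3, muffin4, muffin5 may be knocked a few centimetres aside while the robot is not near it.
Once in a run the grip may slacken for a moment while it holds something.
It also fails if it takes over 210 s, if anything falls off the work surface, if the arm or the gripper's body presses on something with over 40 N, if the wrist force passes 120 N, or if a joint passes its speed limit or range.

## Working session

There is one attempt and no reset: what is moved stays moved. The work goes in short steps, Python scripts to look and compute and a tool call to move; the robot and the scene stay as the last step left them, time stands still between calls to the robot, and variables do not carry over. Pictures are saved under pics/ and viewed, at most 14 in all, crops included, and the job is handed in when it is done.

Besides the shell and the picture viewer there is one more tool, called after "Request:" as name(argument=value, ...) on one line, values as JSON. jog_arm: Moves the arm, as the interface text tells. Its arguments: {"type":"object","properties":{"moves":{"type":"array"},"newtons":{"type":"number"}},"required":["moves"]}

```bash
mkdir -p pics; ls
python3 - <<'E'
from bench import ctrl
import cv2
print(ctrl.get_state(), ctrl.grasp_offset)
for n in("scene","top"):
    d=ctrl.get_image(n); cv2.imwrite(f"pics/{n}0.png",d["pixels"][:,:,::-1])
    print({k:v for k,v in d.items() if k!="pixels"})
E
```

```text
pics
{'time': 0.0, 'joint_positions': array([ 1.28912215,  0.32181832, -0.07006291,  1.45167662,  0.02261603,
        1.37077314, -0.05690179]), 'qd': array([ 2.04111001e-04, -3.88427283e-04, -1.00383786e-03, -3.08272241e-04,
        1.79805494e-04, -6.55595744e-05,  4.87870584e-04]), 'joint_torque': array([ 1.29491771e-03, -4.91288567e+01, -4.03579753e-01, -3.12533927e+01,
       -6.40462409e-02,  4.38146282e-02,  1.72934147e-04]), 'position': array([ 0.18923706, -0.62127269,  0.22146356]), 'tool_rot': array([-3.10547157e+00, -4.62654748e-01,  6.22236947e-04]), 'ft_force': array([ 0.77869561, -0.17741907, -0.22103402]), 'torque': array([-0.00667826,  0.01918431,  0.0395646 ]), 'grip_force': 0.0, 'grip_width': 0.9994483996552394} 0.0187
{'fx': 371.31547282922253, 'fy': 371.31547282922253, 'cx': 322.22292760253947, 'cy': 201.7136814334794, 'dist': array([-0.08725795,  0.        ,  0.        ,  0.        ,  0.        ]), 'xyz': array([0.93416068, 0.43332232, 0.85034468]), 'rotation': array([0.24449558, 0.91642696, 2.47962766])}
{'fx': 450.71493867004233, 'fy': 450.71493867004233, 'cx': 316.9288822248846, 'cy': 196.9530026537299, 'dist': array([0.01300106, 0.        , 0.        , 0.        , 0.        ]), 'xyz': array([ 0.34561351, -0.1294585 ,  1.36276406]), 'rotation': array([ 0.14738718, -0.14257895, -1.54213349])}
```

View pics/scene0.png

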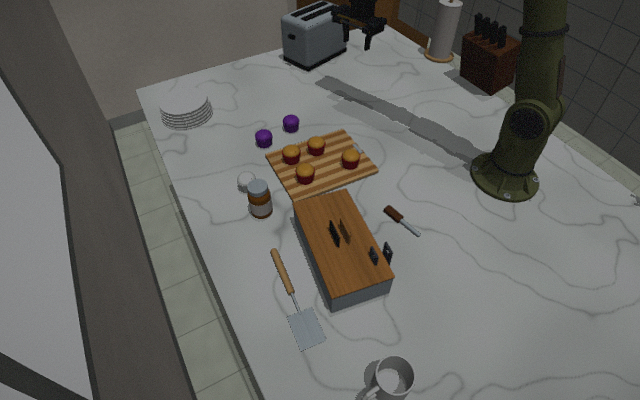

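View pics/top0.png

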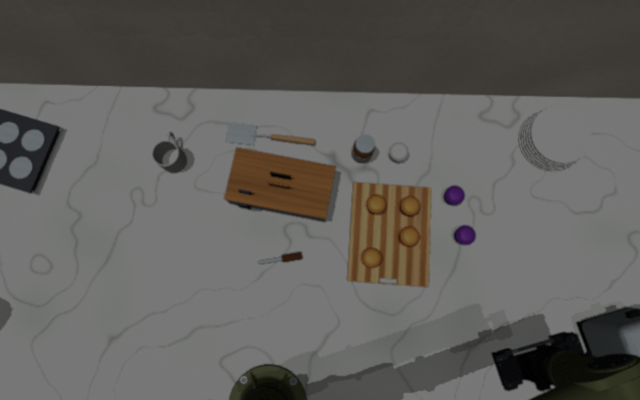

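The scene view shows the latched cover on the tin at about (343,245), the board with four muffins at (291,155), (316,146), (351,158) and (305,173), and the rod at (402,220). The purple and white look-alikes, jar, mug and spatula stand around them. The top view has the cover at (281,184), muffins at (376,204), (410,206), (408,236) and (371,257), and the rod at (281,258).

```bash
cat > h.py <<'E'
import numpy as np, cv2
from scipy.spatial.transform import Rotation as R
from bench import ctrl
def K(d): return np.array([[d["fx"],0,d["cx"]],[0,d["fy"],d["cy"]],[0,0,1.]])
def rays(d,uv):
    p=cv2.undistortPoints(np.float64(uv).reshape(-1,1,2),K(d),d["dist"]).reshape(-1,2)
    return R.from_rotvec(d["rotation"]).apply(np.c_[p[:,0],-p[:,1],-np.ones(len(p))])
def onz(d,uv,z):
    r=rays(d,uv); return d["xyz"]+r*((z-d["xyz"][2])/r[:,2])[:,None]
def proj(d,P):
    c=R.from_rotvec(d["rotation"]).inv().apply(np.atleast_2d(P)-d["xyz"])*[1,-1,-1]
    return cv2.projectPoints(c,np.zeros(3),np.zeros(3),K(d),d["dist"])[0].reshape(-1,2)
def tri(ds,uvs):
    A=np.zeros((3,3));b=np.zeros(3)
    for d,uv in zip(ds,uvs):
        r=rays(d,[uv])[0]; r/=np.linalg.norm(r); M=np.eye(3)-np.outer(r,r); A+=M; b+=M@d["xyz"]
    return np.linalg.solve(A,b)
def img(n):
    d=ctrl.get_image(n); d["bgr"]=np.ascontiguousarray(d["pixels"][:,:,::-1]); d["hsv"]=cv2.cvtColor(d["bgr"],cv2.COLOR_BGR2HSV); return d
def blobs(m,amin=30,amax=1e6):
    n,l,s,c=cv2.connectedComponentsWithStats(m.astype(np.uint8)); return [(tuple(np.round(c[i],1)),int(s[i,4]),l==i) for i in range(1,n) if amin<=s[i,4]<=amax]
def zoom(d,name,x0,y0,w,h,k): cv2.imwrite(f"pics/{name}.png",cv2.convertScaleAbs(cv2.resize(d["bgr"][y0:y0+h,x0:x0+w],None,fx=k,fy=k,interpolation=cv2.INTER_CUBIC),alpha=1.6))
E
python3 - <<'E'
from h import *
T=img("top");S=img("scene")
for d,pts in((T,[(376,204),(410,206),(360,215),(368,225),(250,170),(310,205),(292,257),(270,261),(280,240)]),(S,[(291,154),(316,145),(305,172),(305,180),(316,152),(330,165),(340,215),(393,213),(415,231),(380,180)])):
    print([(p,d["hsv"][p[1],p[0]].tolist()) for p in pts])
a=cv2.convertScaleAbs(cv2.resize(T["bgr"][130:300,210:450],None,fx=3.3,fy=3.3,interpolation=cv2.INTER_CUBIC),alpha=1.6); cv2.imwrite("pics/t1.png",a)
b=cv2.convertScaleAbs(cv2.resize(S["bgr"][125:315,250:440],None,fx=3.1,fy=3.1,interpolation=cv2.INTER_CUBIC),alpha=1.6); cv2.imwrite("pics/s1.png",b)
E
```

```text
[((376, 204), [19, 150, 119]), ((410, 206), [19, 151, 118]), ((360, 215), [16, 137, 104]), ((368, 225), [15, 151, 103]), ((250, 170), [15, 163, 97]), ((310, 205), [14, 160, 94]), ((292, 257), [11, 183, 46]), ((270, 261), [99, 17, 103]), ((280, 240), [60, 2, 118])]
[((291, 154), [19, 164, 138]), ((316, 145), [18, 173, 137]), ((305, 172), [19, 168, 147]), ((305, 180), [179, 192, 53]), ((316, 152), [1, 210, 51]), ((330, 165), [19, 113, 140]), ((340, 215), [15, 161, 103]), ((393, 213), [14, 169, 59]), ((415, 231), [98, 21, 134]), ((380, 180), [90, 4, 144])]
```

View pics/t1.png

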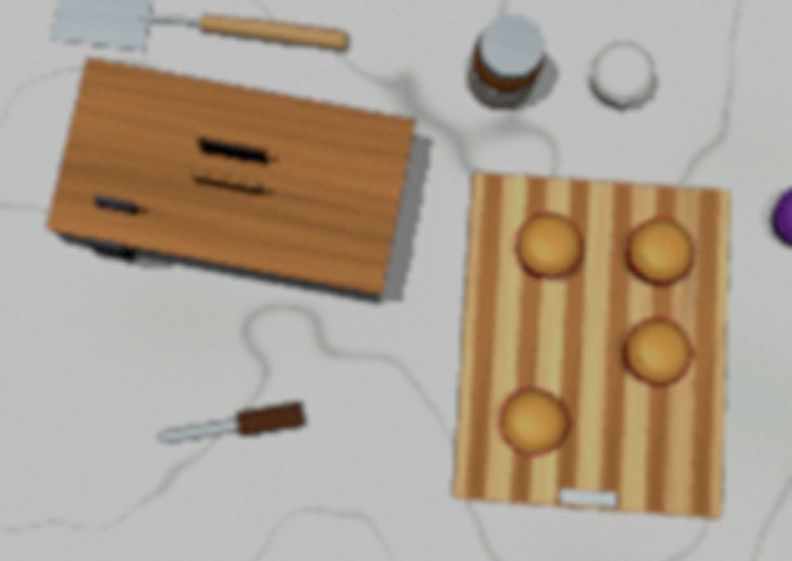

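View pics/s1.png

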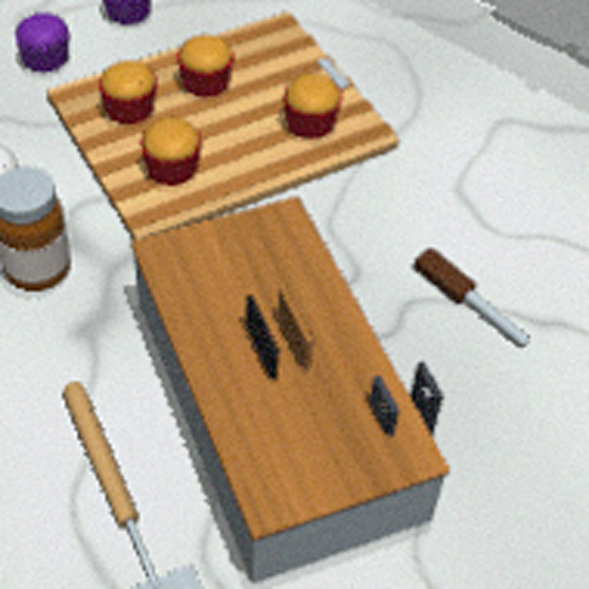

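```bash
cat >> h.py <<'E'
def quad(m):
    c=max(cv2.findContours(m.astype(np.uint8),cv2.RETR_EXTERNAL,cv2.CHAIN_APPROX_NONE)[0],key=cv2.contourArea)
    h=cv2.convexHull(c)
    for e in np.arange(2,15,.5):
        q=cv2.approxPolyDP(h,e,True).reshape(-1,2)
        if len(q)==4: break
    c=c.reshape(-1,2).astype(float); L=[]
    for a,b in zip(q,np.roll(q,-1,0)):
        t=(b-a)/np.linalg.norm(b-a); s=(c-a)@t; n=np.abs((c-a)@[-t[1],t[0]])
        k=c[(n<2.5)&(s>8)&(s<np.linalg.norm(b-a)-8)]
        L.append(cv2.fitLine(np.float32(k),cv2.DIST_HUBER,0,.01,.01).ravel())
    P=[]
    for a,b in zip(L,L[1:]+L[:1]):
        t=np.linalg.solve(np.c_[a[:2],-b[:2]],b[2:]-a[2:]); P.append(a[2:]+t[0]*a[:2])
    return np.array(P)
def rectfit(P,w,h):
    c=P.mean(0); e=[P[(i+1)%4]-P[i] for i in range(4)]
    i=int(np.argmax([np.linalg.norm(x[:2]) for x in e])); y=e[i]/np.linalg.norm(e[i])-e[(i+2)%4]/np.linalg.norm(e[(i+2)%4])
    if y[1]<0: y=-y
    return c, np.arctan2(-y[0],y[1]), [round(float(np.linalg.norm(x)),4) for x in e]
E
python3 - <<'E'
from h import *
T=img("top");S=img("scene")
H,Sa,V=[T["hsv"][...,i].astype(int) for i in range(3)]
m=(H>=9)&(H<=19)&(Sa>110)&(V>60); m[:,345:]=0; m[:145]=0; m[225:]=0
m=cv2.morphologyEx(m.astype(np.uint8),cv2.MORPH_CLOSE,np.ones((9,9)))
q=quad(m); print(q); c,yaw,e=rectfit(onz(T,q,.086),.16,.3); print("cover top",c,np.degrees(yaw),e)
qs=np.array([(394.2,275.6),(331.9,298.5),(293.9,201.5),(346.1,189.2)]); c,yaw,e=rectfit(onz(S,qs,.086),.16,.3); print("cover scene",c,np.degrees(yaw),e)
# muffins
for d,box,n in((T,(345,180,435,290),"top"),(S,(264,128,380,198),"scene")):
    H,Sa,V=[d["hsv"][...,i].astype(int) for i in range(3)]
    b=np.zeros(H.shape,bool); b[box[1]:box[3],box[0]:box[2]]=1
    m=b&((H<=6)|(H>=170))&(Sa>130)&(V<95)
    m2=cv2.morphologyEx(m.astype(np.uint8),cv2.MORPH_CLOSE,cv2.getStructuringElement(2,(3,3)))
    print(n)
    for u,a,k in blobs(m2,10):
        p=np.argwhere(k)[:,::-1].astype(np.float32)
        (cc,r)=cv2.minEnclosingCircle(p); print(u,a,np.round(cc,1),round(r,1),onz(d,[cc],.054).round(4))
# rod
for d,box in((T,(250,240,310,275)),(S,(375,195,430,245))):
    H,Sa,V=[d["hsv"][...,i].astype(int) for i in range(3)]
    b=np.zeros(H.shape,bool); b[box[1]:box[3],box[0]:box[2]]=1
    for u,a,k in blobs(b&(Sa>90)&(V<90),30):
        r=cv2.minAreaRect(np.argwhere(k)[:,::-1].astype(np.float32)); print("rod",u,a,r,onz(d,[r[0]],.012))
tt=(210+160/3.3,130+436/3.3); ts=(250+526/3.1,125+340/3.1); print("tip",onz(T,[tt],.006),onz(S,[ts],.006))
print("teye plate top tri", tri([S],[(0,0)]) if 0 else "")
E
```

```text
[[334.73373 166.88164]
 [324.26254 218.4018 ]
 [224.67851 198.909  ]
 [236.38095 148.02347]]
cover top [ 0.62414193 -0.01428627  0.086     ] -9.81812893251513 [0.1548, 0.2921, 0.1548, 0.2944]
cover scene [ 0.62732195 -0.01173862  0.086     ] -10.08128999950129 [0.1569, 0.301, 0.1505, 0.2907]
top
scene
(np.float64(315.8), np.float64(150.5)) 114 [316.  146.2] 9.3 [[ 0.4947 -0.3741  0.054 ]]
(np.float64(291.1), np.float64(159.4)) 116 [290.6 155.9] 8.9 [[ 0.587  -0.3733  0.054 ]]
(np.float64(349.3), np.float64(164.1)) 114 [349.7 161.1] 8.3 [[ 0.4376 -0.2604  0.054 ]]
(np.float64(304.7), np.float64(179.1)) 122 [304.6 175.6] 8.8 [[ 0.5895 -0.2744  0.054 ]]
rod (np.float64(291.5), np.float64(256.5)) 107 ((291.5, 256.5), (5.753964424133301, 17.91948890686035), 80.53767395019531) [[ 0.41669504 -0.05093081  0.012     ]]
rod (np.float64(392.8), np.float64(213.3)) 146 ((392.7913513183594, 213.24652099609375), (18.908491134643555, 7.927474021911621), 40.23635482788086) [[ 0.42102953 -0.04947456  0.012     ]]
tip [[0.39807337 0.04721876 0.006     ]] [[0.39798582 0.04697052 0.006     ]]
teye plate top tri
```

```bash
cat >> h.py <<'E'
C0=np.array([.6255,-.0132,0]); YAW=np.radians(-9.95)
def tin(x,y,z=0): return C0+R.from_euler("z",YAW).apply([x,y,z])
def Rt(psi):
    p=np.radians(psi); return R.from_matrix(np.array([[-np.sin(p),np.cos(p),0],[np.cos(p),np.sin(p),0],[0,0,-1]]))
def go(p,psi,s=None,pr=True):
    s=s or ctrl.get_state(); r0=R.from_rotvec(s["tool_rot"])
    dp=r0.inv().apply(np.array(p)-s["position"])/.3; dr=(r0.inv()*Rt(psi)).as_rotvec()/np.radians(60)
    if pr: print("go",np.round(p,4),"->",np.round(dp,4),np.round(dr,4))
    return {"position":np.array(p),"tool_rot":Rt(psi).as_rotvec()}
E
python3 - <<'E'
from h import *
T=img("top")
z=[(549,246),(660,251),(658,352),(535,422)]
px=[((u+.5)/3.3+209.5,(v+.5)/3.3+129.5) for u,v in z]
print(onz(T,px,.05).round(4)); print("free",onz(T,[(160,245),(170,157),(225,134),(364,149)],.0).round(3))
g=tin(-.004,0); s=go([.40,-.33,.2215],-40); go([g[0],g[1],.2],np.degrees(YAW),s)
E
```

```text
[[ 0.5739 -0.2974  0.05  ]
 [ 0.5718 -0.3966  0.05  ]
 [ 0.4813 -0.3935  0.05  ]
 [ 0.4173 -0.2851  0.05  ]]
free [[ 0.442  0.347  0.   ]
 [ 0.717  0.34   0.   ]
 [ 0.796  0.173  0.   ]
 [ 0.757 -0.266  0.   ]]
go [ 0.4    -0.33    0.2215] -> [ 0.9549 -0.7253  0.003 ] [-4.000e-04 -1.000e-04 -5.508e-01]
go [ 0.6216 -0.0125  0.2   ] -> [ 1.2854 -0.1145  0.0717] [ 0.      0.     -0.5008]
```

Request:
jog_arm(moves=[0.95,-0.72,0,0,0,-0.55,1,0.95,-0.72,0,0,0,-0.55,1,0.95,-0.72,0,0,0,-0.55,1,0.95,-0.72,0,0,0,-0.55,1,0.95,-0.72,0,0,0,-0.55,1,0.95,-0.72,0,0,0,-0.55,1,0.95,-0.72,0,0,0,-0.55,1,0.95,-0.72,0,0,0,-0.55,1], newtons=30)

```text
time: 1.35
position: [0.3986, -0.3328, 0.2227]
tool_rot: [2.847, 1.326, -0.001]
ft_force: [-0.2, -0.2, 1.1]
grip_width: 1.001
grip_force: 0.0
```

Request:
jog_arm(moves=[0.9,-0.08,0.05,0,0,-0.5,1,0.9,-0.08,0.05,0,0,-0.5,1,0.9,-0.08,0.05,0,0,-0.5,1,0.9,-0.08,0.05,0,0,-0.5,1,0.9,-0.08,0.05,0,0,-0.5,1,0.9,-0.08,0.05,0,0,-0.5,1,0.9,-0.08,0.05,0,0,-0.5,1,0.9,-0.08,0.05,0,0,-0.5,1])

```text
time: 2.35
position: [0.5537, -0.1125, 0.2075]
tool_rot: [2.411, 2.013, -0.002]
ft_force: [0.3, 0.3, -0.1]
grip_width: 1.0
grip_force: 0.0
```

Run:
```python
from h import *
g=tin(-.004,0); go([g[0],g[1],.15],np.degrees(YAW)); s=ctrl.get_state(); print(s["position"],s["tool_rot"],s["joint_positions"])
```

```text
go [ 0.6216 -0.0125  0.15  ] -> [0.3686 0.1631 0.1913] [-0.0002  0.001  -0.0053]
[ 0.55371263 -0.11252678  0.20752401] [ 2.41095429e+00  2.01335812e+00 -1.55317234e-03] [ 0.69737258  0.19575383 -0.61427304  1.66992273  0.11730476  1.31305578
 -0.1171651 ]
```

Request:
jog_arm(moves=[0.369,0.163,0.19,0,0,-0.005,1,0.369,0.163,0.19,0,0,-0.005,1,0.369,0.163,0.19,0,0,-0.005,1,0.369,0.163,0.19,0,0,-0.005,1,0.369,0.163,0.19,0,0,-0.005,1,0.369,0.163,0.19,0,0,-0.005,1,0.369,0.163,0.19,0,0,-0.005,1,0.369,0.163,0.19,0,0,-0.005,1])

```text
time: 3.35
position: [0.6219, -0.01, 0.1508]
tool_rot: [2.402, 2.023, 0.0]
ft_force: [0.7, 0.4, -0.4]
grip_width: 1.001
grip_force: 0.0
```

Run:
```python
from h import *
g=tin(-.004,0); go([g[0],g[1],.0935],np.degrees(YAW)); s=ctrl.get_state(); print(s["position"],s["tool_rot"])
S=img("scene"); zoom(S,"s2",260,110,180,180,3.2)
```

```text
go [ 0.6216 -0.0125  0.0935] -> [-8.500e-03  1.000e-04  1.912e-01] [0.0005 0.0003 0.0027]
[ 0.62192652 -0.00998073  0.15084741] [2.40245052e+00 2.02344411e+00 1.06472064e-04]
```

View pics/s2.png

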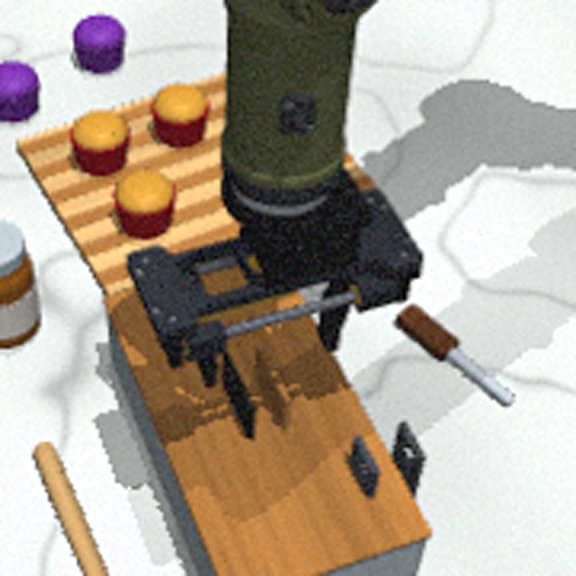

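The gripper straddles the grip: near finger at about (208,365), squeeze plate at (240,395), wooden plate at (272,385). Its 190 mm body lies along the closing direction. I descend and squeeze.

Request:
jog_arm(moves=[-0.008,0,0.08,0,0,0.003,1,-0.008,0,0.14,0,0,0.003,1,-0.008,0,0.17,0,0,0.003,1,-0.008,0,0.191,0,0,0.003,1,-0.008,0,0.191,0,0,0.003,1,-0.008,0,0.191,0,0,0.003,1,-0.008,0,0.191,0,0,0.003,1,-0.008,0,0.191,0,0,0.003,1], newtons=30)

```text
time: 4.4
position: [0.6217, -0.0119, 0.0936]
tool_rot: [2.405, 2.02, 0.0]
ft_force: [-0.1, 0.2, -0.7]
grip_width: 1.0
grip_force: 0.0
```

Request:
jog_arm(moves=[0,0,0,0,0,0,-1,0,0,0,0,0,0,-1,0,0,0,0,0,0,-1,0,0,0,0,0,0,-1,0,0,0,0,0,0,-1,0,0,0,0,0,0,-1,0,0,0,0,0,0,-1,0,0,0,0,0,0,-1])

```text
time: 5.4
position: [0.6207, -0.0119, 0.0933]
tool_rot: [-2.405, -2.02, 0.003]
ft_force: [-2.6, -0.6, 2.9]
grip_width: 0.27
grip_force: 30.0
```

Request:
jog_arm(moves=[0,0,-0.02,0,0,0,-1,0,0,-0.06,0,0,0,-1,0,0,-0.12,0,0,0,-1,0,0,-0.19,0,0,0,-1,0,0,-0.26,0,0,0,-1,0,0,-0.33,0,0,0,-1,0,0,-0.38,0,0,0,-1,0,0,-0.38,0,0,0,-1])

```text
time: 6.4
position: [0.6225, -0.0117, 0.2091]
tool_rot: [2.404, 2.019, 0.003]
ft_force: [-0.8, -0.2, -2.9]
grip_width: 0.267
grip_force: 30.0
```

Run:
```python
from h import *
s=ctrl.get_state(); print(s["position"],s["tool_rot"],s["ft_force"],s["grip_width"])
d=np.array([.44,.33,0]); g=d+R.from_euler("z",YAW).apply([-.004,0,0])
m=go([.53,.16,.21],np.degrees(YAW)); m=go([g[0],g[1],.21],np.degrees(YAW),m);go([g[0],g[1],.0335],np.degrees(YAW),m)
S=img("scene"); zoom(S,"s3",260,60,200,240,2.4)
```

```text
[ 0.62249379 -0.0117098   0.20910508] [2.40362695 2.01938564 0.00341274] [-0.81200449 -0.23077347 -2.88477425] 0.2674299740494845
go [0.53 0.16 0.21] -> [ 0.5106 -0.4024 -0.0041] [ 0.003  -0.0002  0.0003]
go [0.4361 0.3307 0.21  ] -> [ 0.5063 -0.4067 -0.    ] [ 0.  0. -0.]
go [0.4361 0.3307 0.0335] -> [ 0.     -0.      0.5883] [ 0.  0. -0.]
```

View pics/s3.png

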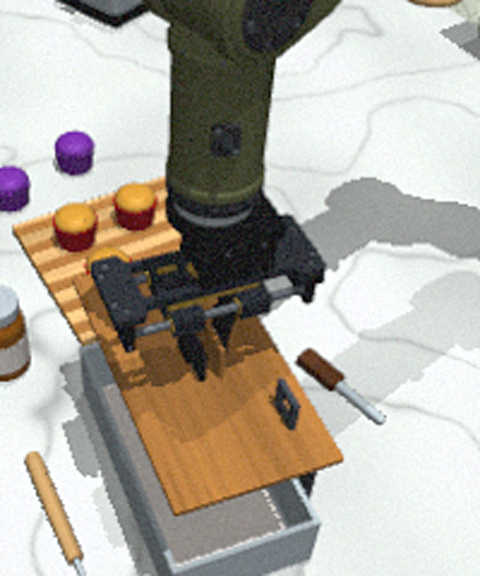

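The cover is lifted clear of the tin, level in the gripper, with the tin open below it and the tin's eyelet free at about (310,485). I carry it to the free counter on the left.

Request:
jog_arm(moves=[0.1,-0.08,0,0,0,0,-1,0.2,-0.16,0,0,0,0,-1,0.3,-0.24,0,0,0,0,-1,0.4,-0.32,0,0,0,0,-1,0.51,-0.4,0,0,0,0,-1,0.62,-0.49,0,0,0,0,-1,0.73,-0.58,0,0,0,0,-1,0.84,-0.67,0,0,0,0,-1])

```text
time: 7.45
position: [0.4657, 0.2717, 0.2063]
tool_rot: [-2.405, -2.021, 0.002]
ft_force: [0.5, -0.0, -4.5]
grip_width: 0.271
grip_force: 30.0
```

Request:
jog_arm(moves=[0.1,-0.08,0,0,0,0,-1,0.17,-0.14,0,0,0,0,-1,0.17,-0.14,0.1,0,0,0,-1,0.17,-0.14,0.2,0,0,0,-1,0.17,-0.14,0.3,0,0,0,-1,0.17,-0.14,0.4,0,0,0,-1,0.17,-0.14,0.48,0,0,0,-1,0.17,-0.14,0.5,0,0,0,-1])

```text
time: 8.45
position: [0.4327, 0.3271, 0.0548]
tool_rot: [-2.405, -2.02, 0.008]
ft_force: [-0.5, 0.0, -3.0]
grip_width: 0.271
grip_force: 30.0
```

Run:
```python
from h import *
d=np.array([.44,.33,0]); g=d+R.from_euler("z",YAW).apply([-.004,0,0])
s=ctrl.get_state(); print(s["position"],s["tool_rot"],s["ft_force"],s["grip_width"]);go([g[0],g[1],.0335],np.degrees(YAW))
```

```text
[0.43274077 0.32710906 0.05484852] [-2.40453738 -2.02045475  0.00761416] [-0.45802283  0.03884647 -3.00937665] 0.27129025918539657
go [0.4361 0.3307 0.0335] -> [0.0139 0.0091 0.0711] [-0.0036  0.003   0.0005]
```

Request:
jog_arm(moves=[0,0,0.02,0,0,0,-1,0,0,0.04,0,0,0,-1,0,0,0.055,0,0,0,-1,0,0,0.065,0,0,0,-1,0,0,0.071,0,0,0,-1,0,0,0.074,0,0,0,-1,0,0,0.074,0,0,0,-1,0,0,0.074,0,0,0,-1])

```text
time: 9.45
position: [0.4352, 0.3297, 0.0415]
tool_rot: [2.402, 2.019, 0.001]
ft_force: [-12.6, -10.4, 42.2]
grip_width: 0.271
grip_force: 30.0
```

Run:
```python
from h import *
S=img("scene"); T=img("top")
a=cv2.resize(S["bgr"][180:400,300:640],None,fx=2.3,fy=2.3); b=cv2.resize(T["bgr"][130:330,60:330],None,fx=2.3,fy=2.3)
cv2.imwrite("pics/s4.png",cv2.convertScaleAbs(a,alpha=1.6))
```

```text
(no output)
```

View pics/s4.png

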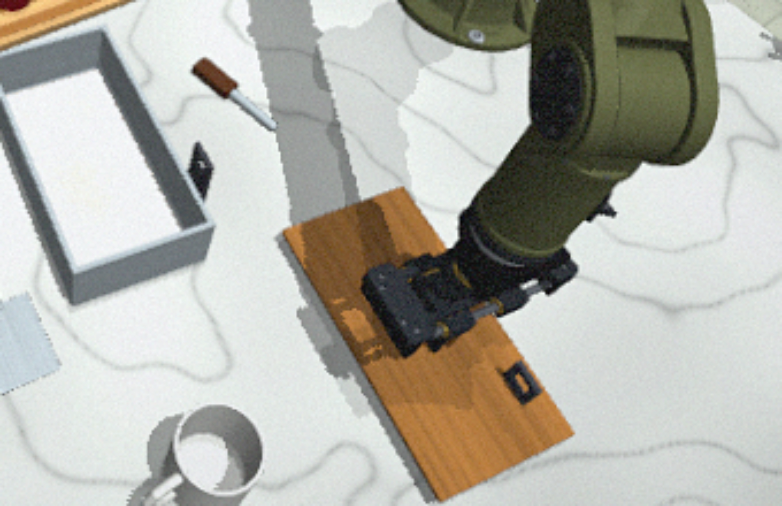

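The cover stands slightly tipped in the grip, with a gap in its shadow at the far end near (290,235). It swung on the fast carry, and letting go settles it on its lips. The mug at (215,460) and the rod at (240,95) are clear.

Request:
jog_arm(moves=[0,0,-0.01,0,0,0,-1,0,0,-0.016,0,0,0,-1,0,0,-0.016,0,0,0,-0.35,0,0,-0.016,0,0,0,-0.3,0,0,-0.016,0,0,0,0.2,0,0,-0.016,0,0,0,0.6,0,0,-0.016,0,0,0,1,0,0,-0.016,0,0,0,1])

```text
time: 10.55
position: [0.4332, 0.3281, 0.039]
tool_rot: [-2.404, -2.021, 0.004]
ft_force: [0.5, 0.0, 0.2]
grip_width: 0.721
grip_force: 0.0
```

Request:
jog_arm(moves=[0,0,-0.03,0,0,0,1,0,0,-0.08,0,0,0,1,0,0,-0.16,0,0,0,1,0,0,-0.26,0,0,0,1,0,0,-0.4,0,0,0,1,0,0,-0.5,0,0,0,1,0,0,-0.5,0,0,0,1,0,0,-0.5,0,0,0,1])

```text
time: 11.55
position: [0.4342, 0.3282, 0.1896]
tool_rot: [2.405, 2.021, -0.001]
ft_force: [-0.3, 0.8, -0.1]
grip_width: 1.001
grip_force: 0.0
```

Run:
```python
from h import *
s=ctrl.get_state(); print(s["position"],s["tool_rot"],s["ft_force"],s["grip_width"])
y=np.degrees(YAW)
m=go([.46,.06,.19],y); m=go([.50,-.15,.19],y,m); go([.577,-.292,.15],y,m)
```

```text
[0.43415896 0.32820492 0.18964762] [ 2.40500445e+00  2.02057969e+00 -7.13519297e-04] [-0.33146827  0.7868074  -0.05426765] 1.0013743999744513
go [0.46 0.06 0.19] -> [-8.658e-01  2.390e-01 -6.000e-04] [0.     0.0006 0.0004]
go [ 0.5  -0.15  0.19] -> [-0.6664  0.2523  0.    ] [ 0.  0. -0.]
go [ 0.577 -0.292  0.15 ] -> [-0.4219  0.3346  0.1333] [ 0.  0. -0.]
```

Request:
jog_arm(moves=[-0.87,0.24,0,0,0,0,1,-0.87,0.24,0,0,0,0,1,-0.87,0.24,0,0,0,0,1,-0.87,0.24,0,0,0,0,1,-0.87,0.24,0,0,0,0,1,-0.87,0.24,0,0,0,0,1,-0.87,0.24,0,0,0,0,1,-0.87,0.24,0,0,0,0,1])

```text
time: 12.55
position: [0.46, 0.0608, 0.1896]
tool_rot: [-2.402, -2.024, 0.0]
ft_force: [-0.6, -0.5, -1.0]
grip_width: 0.998
grip_force: 0.0
```

```bash
cat >> h.py <<'E'
def muf(d,name="scene"):
    """muffins by the red cups in the scene view: the lowest part of each cup's silhouette and its width"""
    H,Sa,V=[d["hsv"][...,i].astype(int) for i in range(3)]
    m=((H<=6)|(H>=170))&(Sa>110)&(V<100)
    return [(u,a,onz(d,[u],.038)[0].round(4)) for u,a,k in blobs(m,40)]
E
python3 - <<'E'
from h import *
S=img("scene"); T=img("top")
print([(u,a,p) for u,a,p in muf(S)])
c=np.array([[.577,-.292],[.576,-.391],[.484,-.390],[.424,-.279]])
for z in (.015,.045): print(proj(S,np.c_[c,[z]*4]).round(1).tolist())
# cover now
H,Sa,V=[T["hsv"][...,i].astype(int) for i in range(3)]
m=(H>=9)&(H<=19)&(Sa>110)&(V>60); m[:,:80]=0; m[:,235:]=0; m[:200]=0; m[300:]=0
m=cv2.morphologyEx(m.astype(np.uint8),cv2.MORPH_CLOSE,np.ones((9,9)))
q=quad(m); print(q.round(1).tolist()); c,yaw,e=rectfit(onz(T,q,.026),.16,.3); print("cover top",c,np.degrees(yaw),e)
zoom(T,"t5",70,120,380,180,2.1)
E
```

```text
[((np.float64(315.7), np.float64(150.8)), 108, array([ 0.4978, -0.371 ,  0.038 ])), ((np.float64(290.9), np.float64(159.4)), 116, array([ 0.5866, -0.3745,  0.038 ])), ((np.float64(349.3), np.float64(164.2)), 112, array([ 0.4364, -0.2631,  0.038 ])), ((np.float64(304.6), np.float64(179.1)), 120, array([ 0.5897, -0.2754,  0.038 ]))]
[[305.9, 179.4], [292.0, 160.5], [316.6, 151.3], [349.5, 165.1]]
[[305.6, 172.6], [291.4, 153.6], [316.5, 144.5], [350.0, 158.3]]
[[179.39999389648438, 222.39999389648438], [190.6999969482422, 278.3999938964844], [108.19999694824219, 261.70001220703125], [122.4000015258789, 211.3000030517578]]
cover top [0.44541219 0.36723054 0.026     ] -9.77316928051225 [0.1696, 0.2486, 0.1521, 0.1754]
```

View pics/t5.png

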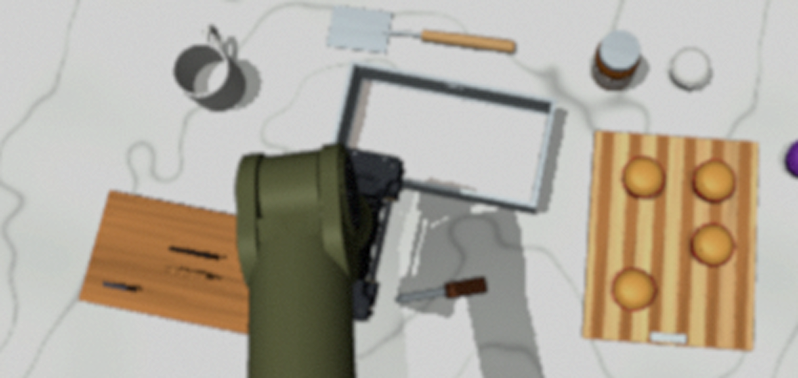

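The top view shows the cover lying flat and level on the counter at (165,250), away from the mug, and the tin open and empty. The muffins are unmoved at (644,177), (714,181), (712,244) and (634,289). Now to the first muffin.

Run:
```python
from h import *
y=np.degrees(YAW)
m=go([.53,-.17,.17],y); m=go([.577,-.294,.10],y,m); m=go([.577,-.294,.027],y,m);m=go([.577,-.294,.15],y,m)
p=tin(0,.094); m=go([.60,-.10,.15],45,m); m=go([p[0],p[1],.15],y+90,m); m=go([p[0],p[1],.0185],y+90,m)
```

```text
go [ 0.53 -0.17  0.17] -> [-0.7169  0.3599  0.0657] [-0.0002 -0.0001  0.0026]
go [ 0.577 -0.294  0.1  ] -> [-0.38    0.2257  0.2333] [ 0.  0. -0.]
go [ 0.577 -0.294  0.027] -> [ 0.     -0.      0.2433] [ 0.  0. -0.]
go [ 0.577 -0.294  0.15 ] -> [-0.    0.   -0.41] [ 0.  0. -0.]
go [ 0.6  -0.1   0.15] -> [ 0.6502 -0.0362 -0.    ] [ 0.      0.     -0.9158]
go [0.6417 0.0794 0.15  ] -> [ 0.3244  0.5212 -0.    ] [ 0.      0.     -0.5842]
go [0.6417 0.0794 0.0185] -> [-0.      0.      0.4383] [-0. -0.  0.]
```

Request:
jog_arm(moves=[-0.2,0.1,0.02,0,0,0,1,-0.4,0.2,0.04,0,0,0,1,-0.6,0.3,0.06,0,0,0,1,-0.8,0.4,0.1,0,0,0,1,-0.95,0.5,0.18,0,0,0,1,-1,0.55,0.25,0,0,0,1,-1,0.58,0.3,0,0,0,1,-1,0.58,0.3,0,0,0,1])

```text
time: 13.65
position: [0.5799, -0.2641, 0.0982]
tool_rot: [-2.4, -2.021, -0.0]
ft_force: [0.2, 0.8, 0.8]
grip_width: 1.003
grip_force: 0.0
```

Run:
```python
from h import *
print(ctrl.get_state()["position"]); go([.577,-.294,.027],np.degrees(YAW))
```

```text
[ 0.57986539 -0.26414848  0.09820047]
go [ 0.577 -0.294  0.027] -> [-0.1003  0.0082  0.2371] [-0.0028 -0.0024  0.0023]
```

Request:
jog_arm(moves=[-0.07,0.008,0,0,0,0,1,-0.1,0.008,0.03,0,0,0,1,-0.1,0.008,0.1,0,0,0,1,-0.1,0.008,0.17,0,0,0,1,-0.1,0.008,0.22,0,0,0,1,-0.1,0.008,0.237,0,0,0,1,-0.1,0.008,0.237,0,0,0,1,-0.1,0.008,0.237,0,0,0,1], newtons=12)

```text
time: 14.65
position: [0.5779, -0.2967, 0.0295]
tool_rot: [2.404, 2.02, 0.001]
ft_force: [0.1, 0.0, 0.2]
grip_width: 1.003
grip_force: 0.0
```

Request:
jog_arm(moves=[0,0,0,0,0,0,-1,0,0,0,0,0,0,-1,0,0,0,0,0,0,-1,0,0,0,0,0,0,-1,0,0,0,0,0,0,-1,0,0,-0.02,0,0,0,-1,0,0,-0.06,0,0,0,-1,0,0,-0.1,0,0,0,-1])

```text
time: 15.65
position: [0.5774, -0.2966, 0.0599]
tool_rot: [2.405, 2.02, 0.0]
ft_force: [0.3, -0.4, -1.0]
grip_width: 0.687
grip_force: 12.0
```

Request:
jog_arm(moves=[0,0,-0.15,0,0,0,-1,0.05,0,-0.25,0,0,-0.1,-1,0.15,-0.01,-0.3,0,0,-0.25,-1,0.25,-0.02,-0.3,0,0,-0.4,-1,0.36,-0.02,-0.3,0,0,-0.55,-1,0.48,-0.03,-0.3,0,0,-0.7,-1,0.58,-0.03,-0.3,0,0,-0.85,-1,0.65,-0.04,-0.3,0,0,-0.92,-1])

```text
time: 16.65
position: [0.5995, -0.1006, 0.1497]
tool_rot: [1.19, 2.906, 0.001]
ft_force: [1.0, 0.3, -0.8]
grip_width: 0.683
grip_force: 12.0
```

Run:
```python
from h import *
y=np.degrees(YAW); s=ctrl.get_state(); print(s["position"],s["grip_width"]); p=tin(0,.094)
m=go([p[0],p[1],.12],y+90);  m=go([p[0],p[1],.0195],y+90,m)
```

```text
[ 0.59945081 -0.10059246  0.14972357] 0.6832870992405445
go [0.6417 0.0794 0.12  ] -> [0.3202 0.5265 0.0992] [ 5.000e-04  1.100e-03 -5.762e-01]
go [0.6417 0.0794 0.0195] -> [-0.     0.     0.335] [-0. -0.  0.]
```

Request:
jog_arm(moves=[0.06,0.1,0,0,0,-0.1,-1,0.12,0.2,0,0,0,-0.2,-1,0.18,0.3,0,0,0,-0.3,-1,0.24,0.4,0,0,0,-0.4,-1,0.3,0.48,0.05,0,0,-0.5,-1,0.32,0.51,0.1,0,0,-0.576,-1,0.32,0.51,0.1,0,0,-0.576,-1,0.32,0.51,0.1,0,0,-0.576,-1])

```text
time: 17.65
position: [0.6389, 0.0725, 0.1193]
tool_rot: [0.283, 3.128, -0.002]
ft_force: [0.4, -0.3, -2.0]
grip_width: 0.683
grip_force: 12.0
```

Run:
```python
from h import *
y=np.degrees(YAW); s=ctrl.get_state(); print(s["position"],s["grip_width"]); p=tin(0,.089)
m=go([p[0],p[1],.0195],y+90)
# check the tin itself in the scene view: inner-floor/rim outline
S=img("scene"); T=img("top")
for z,q in ((.078,[(-.078,-.148),(.078,-.148),(.078,.148),(-.078,.148)]),):
    P=np.array([tin(a,b,z) for a,b in q]); print(proj(S,P).round(1).tolist(),proj(T,P).round(1).tolist())
zoom(S,"s6",280,150,180,170,3.4)
```

```text
[0.63889688 0.0724817  0.11933375] 0.6832582259891335
go [0.6409 0.0745 0.0195] -> [-0.0051  0.008   0.3328] [-0.0009  0.0007 -0.0067]
[[346.6, 189.6], [293.6, 203.9], [332.2, 298.3], [394.3, 277.3]] [[324.4, 218.7], [334.6, 167.1], [236.4, 148.0], [224.1, 198.9]]
```

View pics/s6.png

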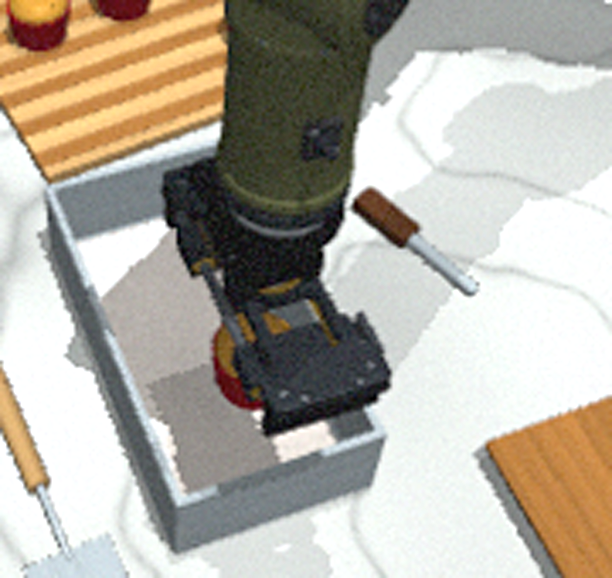

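The held muffin (235,375) is over the tin's +y end and the fingers lie along the tin's length. The rim corners at (384,432), (180,498) and (50,190) agree with my tin pose to about a pixel. I lower it in.

Request:
jog_arm(moves=[-0.005,0.008,0.06,0,0,-0.007,-1,-0.005,0.008,0.13,0,0,-0.007,-1,-0.005,0.008,0.2,0,0,-0.007,-1,-0.005,0.008,0.26,0,0,-0.007,-1,-0.005,0.008,0.3,0,0,-0.007,-1,-0.005,0.008,0.325,0,0,-0.007,-1,-0.005,0.008,0.333,0,0,-0.007,-1,-0.005,0.008,0.333,0,0,-0.007,-1])

```text
time: 18.75
position: [0.6407, 0.0762, 0.0198]
tool_rot: [0.267, 3.129, -0.0]
ft_force: [-1.8, -0.1, 1.6]
grip_width: 0.688
grip_force: 12.0
```

Request:
jog_arm(moves=[0,0,0,0,0,0,0.4,0,0,0,0,0,0,0.45,0,0,0,0,0,0,0.45,0,0,0,0,0,0,0.45,0,0,-0.05,0,0,0,0.45,0,0,-0.15,0,0,0,0.45,0,0,-0.27,0,0,0,0.6,0,0,-0.4,0,0,0,1])

```text
time: 19.75
position: [0.6404, 0.0762, 0.1409]
tool_rot: [0.267, 3.13, 0.0]
ft_force: [0.7, 0.0, -0.5]
grip_width: 0.843
grip_force: 0.0
```

Run:
```python
from h import *
s=ctrl.get_state(); print(s["position"],s["ft_force"],s["grip_width"])
m=go([.60,-.17,.14],30); m=go([.576,-.394,.11],-50,m); m=go([.576,-.394,.0275],-50,m)
```

```text
[0.64035311 0.07618343 0.14086285] [ 0.66613719  0.02885878 -0.51950941] 0.8434101763283866
go [ 0.6  -0.17  0.14] -> [-0.0062 -0.8315  0.0028] [3.000e-04 4.000e-04 8.377e-01]
go [ 0.576 -0.394  0.11 ] -> [-0.6066 -0.4426  0.1   ] [-0.     -0.      1.3333]
go [ 0.576  -0.394   0.0275] -> [ 0.    -0.     0.275] [0. 0. 0.]
```

Request:
jog_arm(moves=[0,-0.1,0,0,0,0.12,1,0,-0.2,0,0,0,0.25,1,0,-0.32,0,0,0,0.4,1,0,-0.45,0,0,0,0.55,1,0,-0.57,0,0,0,0.7,1,0,-0.69,0,0,0,0.85,1,0,-0.78,0,0,0,1,1,0,-0.83,0,0,0,1,1])

```text
time: 20.75
position: [0.5981, -0.1711, 0.1399]
tool_rot: [1.796, 2.576, -0.001]
ft_force: [-0.2, -0.1, 0.9]
grip_width: 0.998
grip_force: 0.0
```

Run:
```python
from h import *
s=ctrl.get_state(); print(s["position"],s["ft_force"],s["grip_width"])
m=go([.576,-.394,.10],-40); m=go([.576,-.394,.0275],-40,m)
S=img("scene"); print([(u,a) for u,a,p in muf(S)])
```

```text
[ 0.59813601 -0.17114508  0.13989244] [-0.24848585 -0.10197533  0.9438082 ] 0.9976465659219048
go [ 0.576 -0.394  0.1  ] -> [-0.6712 -0.3264  0.1337] [1.2000e-03 9.0000e-04 1.0041e+00]
go [ 0.576  -0.394   0.0275] -> [ 0.     -0.      0.2417] [ 0.  0. -0.]
[((np.float64(354.2), np.float64(159.7)), 116), ((np.float64(349.5), np.float64(285.6)), 74)]
```

Request:
jog_arm(moves=[-0.1,-0.05,0,0,0,0.15,1,-0.2,-0.1,0,0,0,0.3,1,-0.3,-0.15,0,0,0,0.45,1,-0.4,-0.2,0.03,0,0,0.6,1,-0.5,-0.25,0.06,0,0,0.75,1,-0.6,-0.3,0.1,0,0,0.9,1,-0.67,-0.325,0.13,0,0,1,1,-0.67,-0.325,0.13,0,0,1,1])

```text
time: 21.8
position: [0.5757, -0.3923, 0.0989]
tool_rot: [-2.842, -1.336, 0.001]
ft_force: [1.0, 0.2, 0.6]
grip_width: 1.0
grip_force: 0.0
```

Run:
```python
from h import *
s=ctrl.get_state(); print(s["position"],s["grip_width"])
m=go([.576,-.394,.0275],-40)
S=img("scene"); print(muf(S)); T=img("top"); zoom(T,"t7",220,130,230,170,3.3)
print(proj(S,[tin(0,.089,.03)]))
```

```text
[ 0.57571155 -0.3922731   0.09889986] 1.0002380056668385
go [ 0.576  -0.394   0.0275] -> [-0.0038  0.0048  0.238 ] [-0.0015  0.0003  0.0056]
[((np.float64(316.1), np.float64(150.5)), 113, array([ 0.4959, -0.3716,  0.038 ])), ((np.float64(291.1), np.float64(159.3)), 123, array([ 0.5859, -0.3746,  0.038 ])), ((np.float64(354.0), np.float64(159.9)), 109, array([ 0.4127, -0.2724,  0.038 ])), ((np.float64(349.0), np.float64(285.6)), 74, array([0.6648, 0.0943, 0.038 ]))]
[[352.66768546 276.59326839]]
```

View pics/t7.png

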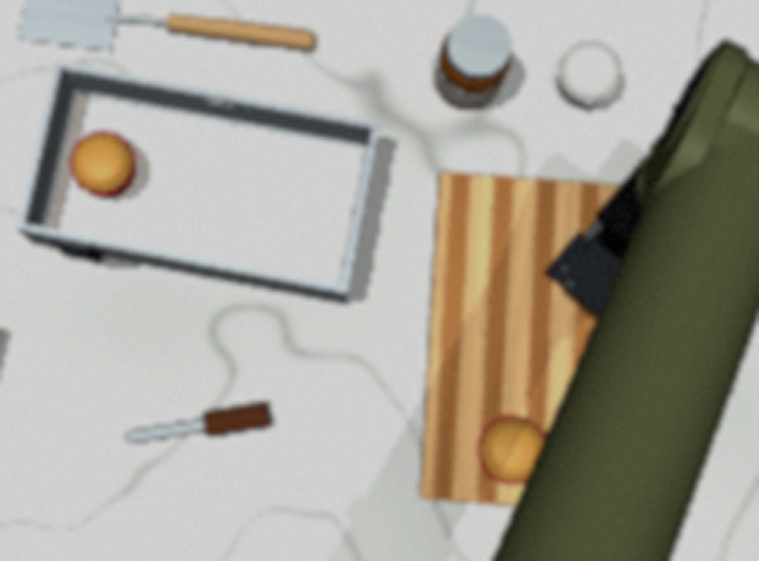

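The first muffin stands upright in the tin at (103,163). The muffin nearest the robot has been knocked aside to (512,449), about 25 mm from before. I continue with the muffin under the gripper.

Request:
jog_arm(moves=[-0.004,0.005,0.05,0,0,0,1,-0.004,0.005,0.11,0,0,0,1,-0.004,0.005,0.17,0,0,0,1,-0.004,0.005,0.22,0,0,0,1,-0.004,0.005,0.238,0,0,0,1,-0.004,0.005,0.238,0,0,0,1,-0.004,0.005,0.238,0,0,0,0.3,-0.004,0.005,0.238,0,0,0,-1])

```text
time: 22.9
position: [0.5771, -0.394, 0.0293]
tool_rot: [2.843, 1.333, 0.001]
ft_force: [-0.1, 0.1, -0.2]
grip_width: 0.854
grip_force: 0.0
```

Request:
jog_arm(moves=[0,0,0,0,0,0,-1,0,0,0,0,0,0,-1,0,0,0,0,0,0,-1,0,0,-0.02,0,0,0,-1,0,0,-0.07,0,0,0,-1,0,0,-0.15,0,0,0,-1,0,0,-0.25,0,0,0,-1,0,0,-0.35,0,0,0,-1])

```text
time: 23.9
position: [0.5768, -0.3936, 0.1355]
tool_rot: [2.844, 1.334, 0.001]
ft_force: [-0.6, -0.1, -1.5]
grip_width: 0.685
grip_force: 12.0
```

Run:
```python
from h import *
s=ctrl.get_state(); print(s["position"],s["grip_width"],s["grip_force"]); y=np.degrees(YAW)
p=tin(0,.026); m=go([.60,-.17,.14],-25);m=go([p[0],p[1],.12],y,m); m=go([p[0],p[1],.0195],y,m)
```

```text
[ 0.57682614 -0.39359874  0.13545861] 0.6846032134651207 12.00004918500781
go [ 0.6  -0.17  0.14] -> [ 0.6225 -0.4171 -0.0155] [ 0.0008  0.     -0.2457]
go [0.63   0.0124 0.12  ] -> [ 0.5933 -0.1664  0.0667] [ 0.      0.     -0.2508]
go [0.63   0.0124 0.0195] -> [ 0.    -0.     0.335] [ 0.  0. -0.]
```

Request:
jog_arm(moves=[0.06,-0.04,-0.01,0,0,-0.03,-1,0.15,-0.1,-0.02,0,0,-0.06,-1,0.25,-0.17,-0.02,0,0,-0.1,-1,0.35,-0.24,-0.02,0,0,-0.14,-1,0.45,-0.3,-0.02,0,0,-0.18,-1,0.54,-0.36,-0.02,0,0,-0.22,-1,0.6,-0.4,-0.02,0,0,-0.25,-1,0.62,-0.415,-0.02,0,0,-0.25,-1])

```text
time: 24.9
position: [0.6003, -0.1692, 0.1395]
tool_rot: [2.644, 1.697, 0.0]
ft_force: [-0.9, -0.3, -1.3]
grip_width: 0.688
grip_force: 12.0
```

Request:
jog_arm(moves=[0.08,-0.02,0,0,0,-0.04,-1,0.18,-0.05,0,0,0,-0.08,-1,0.28,-0.08,0,0,0,-0.12,-1,0.38,-0.11,0,0,0,-0.17,-1,0.48,-0.13,0.02,0,0,-0.21,-1,0.56,-0.155,0.04,0,0,-0.25,-1,0.593,-0.166,0.06,0,0,-0.25,-1,0.593,-0.166,0.06,0,0,-0.25,-1])

```text
time: 25.9
position: [0.6286, 0.012, 0.1206]
tool_rot: [-2.4, -2.025, 0.002]
ft_force: [0.2, -1.0, -1.0]
grip_width: 0.689
grip_force: 12.0
```

Run:
```python
from h import *
s=ctrl.get_state(); print(s["position"],s["grip_width"],s["grip_force"]); y=np.degrees(YAW)
p=tin(0,.026); m=go([p[0],p[1],.0195],y)
```

```text
[0.62859036 0.01197075 0.12056975] 0.688812373409582 12.000040509738028
go [0.63   0.0124 0.0195] -> [0.0024 0.0049 0.3369] [-0.0014  0.0005  0.0044]
```

Request:
jog_arm(moves=[0.002,0.005,0.06,0,0,0.004,-1,0.002,0.005,0.13,0,0,0.004,-1,0.002,0.005,0.2,0,0,0.004,-1,0.002,0.005,0.26,0,0,0.004,-1,0.002,0.005,0.3,0,0,0.004,-1,0.002,0.005,0.325,0,0,0.004,-1,0.002,0.005,0.336,0,0,0.004,-1,0.002,0.005,0.336,0,0,0.004,-1])

```text
time: 26.9
position: [0.631, 0.0118, 0.0209]
tool_rot: [2.406, 2.019, 0.001]
ft_force: [0.2, 0.0, -0.9]
grip_width: 0.684
grip_force: 12.0
```

Request:
jog_arm(moves=[0,0,0,0,0,0,0.4,0,0,0,0,0,0,0.8,0,0,0,0,0,0,0.8,0,0,0,0,0,0,0.8,0,0,-0.05,0,0,0,0.8,0,0,-0.15,0,0,0,0.8,0,0,-0.27,0,0,0,0.8,0,0,-0.4,0,0,0,1])

```text
time: 27.9
position: [0.6307, 0.0119, 0.1427]
tool_rot: [2.406, 2.02, 0.0]
ft_force: [0.9, -0.5, 0.9]
grip_width: 0.948
grip_force: 0.0
```

Run:
```python
from h import *
s=ctrl.get_state(); print(s["position"],s["ft_force"],s["grip_width"])
y=np.degrees(YAW)
m=go([.56,-.20,.14],y); m=go([.484,-.391,.10],-35,m); m=go([.484,-.391,.0275],-35,m)
```

```text
[0.63068697 0.0118991  0.14265553] [ 0.90601329 -0.48926261  0.87625052] 0.9475608688457997
go [ 0.56 -0.2   0.14] -> [-0.7365 -0.1097  0.0088] [ 0.0004 -0.     -0.0005]
go [ 0.484 -0.391  0.1  ] -> [-0.6709 -0.1395  0.1333] [0.     0.     0.4175]
go [ 0.484  -0.391   0.0275] -> [ 0.     -0.      0.2417] [0. 0. 0.]
```

Request:
jog_arm(moves=[-0.15,-0.02,0,0,0,0,1,-0.35,-0.05,0,0,0,0,1,-0.55,-0.08,0,0,0,0,1,-0.74,-0.11,0,0,0,0,1,-0.74,-0.11,0,0,0,0,1,-0.74,-0.11,0,0,0,0,1,-0.74,-0.11,0,0,0,0,1,-0.74,-0.11,0,0,0,0,1])

```text
time: 28.9
position: [0.5603, -0.1995, 0.1408]
tool_rot: [2.404, 2.023, 0.001]
ft_force: [-0.4, 0.0, -0.5]
grip_width: 1.0
grip_force: 0.0
```

Request:
jog_arm(moves=[-0.12,-0.03,0,0,0,0.1,1,-0.3,-0.06,0.02,0,0,0.2,1,-0.45,-0.1,0.06,0,0,0.3,1,-0.6,-0.13,0.1,0,0,0.42,1,-0.67,-0.14,0.13,0,0,0.42,1,-0.67,-0.14,0.13,0,0,0.42,1,-0.67,-0.14,0.13,0,0,0.42,1,-0.67,-0.14,0.13,0,0,0.42,1])

```text
time: 29.9
position: [0.4852, -0.3897, 0.1023]
tool_rot: [2.786, 1.451, 0.002]
ft_force: [0.1, 0.9, 0.3]
grip_width: 1.001
grip_force: 0.0
```

Run:
```python
from h import *
s=ctrl.get_state(); print(s["position"],s["ft_force"],s["grip_width"])
go([.484,-.391,.0275],-35); S=img("scene"); print(muf(S)); print(proj(S,[tin(0,.089,.03),tin(0,.026,.03)]))
```

```text
[ 0.485217   -0.38972298  0.10233342] [0.10482074 0.91698717 0.29204401] 1.0013029688139106
go [ 0.484  -0.391   0.0275] -> [-0.006  -0.0011  0.2494] [ 0.0009 -0.0008  0.0006]
[((np.float64(490.4), np.float64(58.2)), 42, array([-0.4988, -0.535 ,  0.038 ])), ((np.float64(315.8), np.float64(150.7)), 113, array([ 0.4973, -0.3713,  0.038 ])), ((np.float64(353.6), np.float64(159.6)), 115, array([ 0.413 , -0.2742,  0.038 ])), ((np.float64(340.9), np.float64(263.3)), 110, array([0.649 , 0.0311, 0.038 ])), ((np.float64(348.8), np.float64(285.6)), 71, array([0.6652, 0.0941, 0.038 ]))]
[[352.66768546 276.59326839]
 [343.24323034 256.33487563]]
```

Both packed muffins stand in the tin, and the third is still where I expect it.

Request:
jog_arm(moves=[-0.006,0,0.05,0,0,0,1,-0.006,0,0.11,0,0,0,1,-0.006,0,0.17,0,0,0,1,-0.006,0,0.225,0,0,0,1,-0.006,0,0.247,0,0,0,1,-0.006,0,0.247,0,0,0,1,-0.006,0,0.247,0,0,0,0.3,-0.006,0,0.247,0,0,0,-1])

```text
time: 30.95
position: [0.4829, -0.3936, 0.0284]
tool_rot: [2.788, 1.445, 0.001]
ft_force: [0.3, -0.4, 0.1]
grip_width: 0.852
grip_force: 0.0
```

Request:
jog_arm(moves=[0,0,0,0,0,0,-1,0,0,0,0,0,0,-1,0,0,0,0,0,0,-1,0,0,-0.02,0,0,0,-1,0,0,-0.07,0,0,0,-1,0,0,-0.15,0,0,0,-1,0,0,-0.25,0,0,0,-1,0,0,-0.35,0,0,0,-1])

```text
time: 31.95
position: [0.4825, -0.3932, 0.1344]
tool_rot: [2.788, 1.446, 0.0]
ft_force: [-0.2, 0.0, -1.6]
grip_width: 0.686
grip_force: 12.0
```

Run:
```python
from h import *
s=ctrl.get_state(); print(s["position"],s["grip_width"],s["grip_force"]); y=np.degrees(YAW)
p=tin(0,-.037); m=go([.57,-.20,.14],-20);m=go([p[0],p[1],.12],y,m); m=go([p[0],p[1],.0195],y,m)
```

```text
[ 0.48249629 -0.39322129  0.13442525] 0.6859660880213673 12.00019630137831
go [ 0.57 -0.2   0.14] -> [ 0.6945 -0.1327 -0.0187] [ 5.000e-04  1.000e-04 -2.531e-01]
go [ 0.6191 -0.0496  0.12  ] -> [ 0.5269 -0.0176  0.0667] [ 0.      0.     -0.1675]
go [ 0.6191 -0.0496  0.0195] -> [ 0.    -0.     0.335] [ 0.  0. -0.]
```

Request:
jog_arm(moves=[0.07,-0.01,-0.01,0,0,-0.03,-1,0.17,-0.03,-0.02,0,0,-0.06,-1,0.28,-0.05,-0.02,0,0,-0.1,-1,0.39,-0.07,-0.02,0,0,-0.14,-1,0.5,-0.1,-0.02,0,0,-0.18,-1,0.6,-0.12,-0.02,0,0,-0.22,-1,0.67,-0.13,-0.02,0,0,-0.25,-1,0.69,-0.13,-0.02,0,0,-0.25,-1])

```text
time: 32.95
position: [0.5707, -0.1999, 0.1385]
tool_rot: [-2.574, -1.801, -0.0]
ft_force: [-0.2, 0.9, 0.6]
grip_width: 0.687
grip_force: 12.0
```

Request:
jog_arm(moves=[0.06,0,0,0,0,-0.03,-1,0.15,-0.01,0,0,0,-0.06,-1,0.24,-0.01,0,0,0,-0.1,-1,0.34,-0.01,0,0,0,-0.13,-1,0.43,-0.02,0.02,0,0,-0.16,-1,0.5,-0.02,0.04,0,0,-0.168,-1,0.527,-0.018,0.06,0,0,-0.168,-1,0.527,-0.018,0.06,0,0,-0.168,-1])

```text
time: 33.95
position: [0.6189, -0.0513, 0.1195]
tool_rot: [-2.407, -2.017, 0.002]
ft_force: [0.6, -0.6, -0.9]
grip_width: 0.685
grip_force: 12.0
```

Run:
```python
from h import *
s=ctrl.get_state(); print(s["position"],s["grip_width"],s["grip_force"]); y=np.degrees(YAW)
p=tin(0,-.037); m=go([p[0],p[1],.0195],y)
```

```text
[ 0.61891541 -0.05130302  0.11946648] 0.6854619754600746 12.000040502753109
go [ 0.6191 -0.0496  0.0195] -> [5.700e-03 2.000e-04 3.332e-01] [-0.0017  0.0004 -0.0023]
```

Request:
jog_arm(moves=[0.004,0,0.06,0,0,0,-1,0.004,0,0.13,0,0,0,-1,0.004,0,0.2,0,0,0,-1,0.004,0,0.26,0,0,0,-1,0.004,0,0.3,0,0,0,-1,0.004,0,0.322,0,0,0,-1,0.004,0,0.333,0,0,0,-1,0.004,0,0.333,0,0,0,-1])

```text
time: 34.95
position: [0.6201, -0.0484, 0.0216]
tool_rot: [-2.407, -2.018, -0.003]
ft_force: [-2.6, 2.3, 4.5]
grip_width: 0.684
grip_force: 12.0
```

Request:
jog_arm(moves=[0,0,0,0,0,0,0.4,0,0,0,0,0,0,0.8,0,0,0,0,0,0,0.8,0,0,0,0,0,0,0.8,0,0,-0.05,0,0,0,0.8,0,0,-0.15,0,0,0,0.8,0,0,-0.27,0,0,0,0.8,0,0,-0.4,0,0,0,1])

```text
time: 35.95
position: [0.6196, -0.0501, 0.1427]
tool_rot: [2.408, 2.017, 0.001]
ft_force: [-0.5, -0.1, 0.1]
grip_width: 0.951
grip_force: 0.0
```

Run:
```python
from h import *
s=ctrl.get_state(); print(s["position"],s["ft_force"],s["grip_width"])
y=np.degrees(YAW)
m=go([.50,-.20,.14],y); m=go([.400,-.291,.10],-20,m); m=go([.400,-.291,.0275],-20,m)
```

```text
[ 0.61959771 -0.05013276  0.14270928] [-0.48292523 -0.11787003  0.12825314] 0.9507563204329879
go [ 0.5  -0.2   0.14] -> [-0.5617 -0.3049  0.0089] [ 0.0006  0.     -0.0025]
go [ 0.4   -0.291  0.1  ] -> [-0.3564 -0.2759  0.1333] [0.     0.     0.1675]
go [ 0.4    -0.291   0.0275] -> [ 0.     -0.      0.2417] [ 0.  0. -0.]
```

Request:
jog_arm(moves=[-0.12,-0.07,0,0,0,0,1,-0.3,-0.16,0,0,0,0,1,-0.45,-0.25,0,0,0,0,1,-0.56,-0.31,0,0,0,0,1,-0.56,-0.31,0,0,0,0,1,-0.56,-0.31,0,0,0,0,1,-0.56,-0.31,0,0,0,0,1,-0.56,-0.31,0,0,0,0,1])

```text
time: 36.95
position: [0.4992, -0.1981, 0.1407]
tool_rot: [-2.406, -2.02, -0.001]
ft_force: [-0.0, 0.3, -0.4]
grip_width: 0.999
grip_force: 0.0
```

Request:
jog_arm(moves=[-0.1,-0.08,0.02,0,0,0.05,1,-0.2,-0.16,0.06,0,0,0.1,1,-0.3,-0.24,0.1,0,0,0.168,1,-0.356,-0.276,0.13,0,0,0.168,1,-0.356,-0.276,0.13,0,0,0.168,1,-0.356,-0.276,0.13,0,0,0.168,1,-0.356,-0.276,0.13,0,0,0.168,1,-0.356,-0.276,0.13,0,0,0.168,1])

```text
time: 37.95
position: [0.3991, -0.2893, 0.102]
tool_rot: [2.575, 1.799, 0.0]
ft_force: [0.4, 0.1, -0.6]
grip_width: 1.004
grip_force: 0.0
```

Run:
```python
from h import *
s=ctrl.get_state(); print(s["position"],s["ft_force"],s["grip_width"])
go([.400,-.291,.0275],-20); S=img("scene"); print([(u,a) for u,a,p in muf(S)])
```

```text
[ 0.39912422 -0.28927296  0.10195585] [ 0.39259514  0.05250322 -0.6379775 ] 1.0044257132468595
go [ 0.4    -0.291   0.0275] -> [-0.0044  0.0046  0.2482] [ 0.0006  0.0001 -0.0016]
[((np.float64(354.1), np.float64(159.7)), 113), ((np.float64(333.0), np.float64(243.4)), 110), ((np.float64(340.9), np.float64(264.2)), 107), ((np.float64(349.4), np.float64(285.5)), 73)]
```

Request:
jog_arm(moves=[-0.004,0.003,0.05,0,0,0,1,-0.004,0.003,0.11,0,0,0,1,-0.004,0.003,0.17,0,0,0,1,-0.004,0.003,0.225,0,0,0,1,-0.004,0.003,0.247,0,0,0,1,-0.004,0.003,0.247,0,0,0,1,-0.004,0.003,0.247,0,0,0,0.3,-0.004,0.003,0.247,0,0,0,-1])

```text
time: 39.0
position: [0.3992, -0.2917, 0.0282]
tool_rot: [2.575, 1.797, 0.0]
ft_force: [-1.5, -0.0, 0.5]
grip_width: 0.857
grip_force: 0.0
```

Request:
jog_arm(moves=[0,0,0,0,0,0,-1,0,0,0,0,0,0,-1,0,0,0,0,0,0,-1,0,0,-0.02,0,0,0,-1,0,0,-0.07,0,0,0,-1,0,0,-0.15,0,0,0,-1,0,0,-0.25,0,0,0,-1,0,0,-0.35,0,0,0,-1])

```text
time: 40.0
position: [0.399, -0.2914, 0.1345]
tool_rot: [2.575, 1.797, 0.001]
ft_force: [-0.4, -0.6, -1.0]
grip_width: 0.686
grip_force: 12.0
```

Run:
```python
from h import *
s=ctrl.get_state(); print(s["position"],s["grip_width"],s["grip_force"]); y=np.degrees(YAW)
p=tin(0,-.101); m=go([.52,-.19,.14],y);m=go([p[0],p[1],.12],y,m); m=go([p[0],p[1],.0195],y,m)
```

```text
[ 0.3989935  -0.29135042  0.13447528] 0.6858465700581182 12.000221454072744
go [ 0.52 -0.19  0.14] -> [ 0.4562  0.2621 -0.0183] [ 0.0011  0.0004 -0.1705]
go [ 0.608  -0.1127  0.12  ] -> [0.3046 0.2445 0.0667] [ 0.  0. -0.]
go [ 0.608  -0.1127  0.0195] -> [ 0.    -0.     0.335] [ 0.  0. -0.]
```

Request:
jog_arm(moves=[0.05,0.03,-0.01,0,0,-0.02,-1,0.12,0.07,-0.02,0,0,-0.05,-1,0.19,0.11,-0.02,0,0,-0.08,-1,0.26,0.15,-0.02,0,0,-0.11,-1,0.33,0.19,-0.02,0,0,-0.14,-1,0.4,0.23,-0.02,0,0,-0.17,-1,0.45,0.26,-0.02,0,0,-0.17,-1,0.456,0.262,-0.02,0,0,-0.17,-1])

```text
time: 41.0
position: [0.5208, -0.1887, 0.1384]
tool_rot: [-2.404, -2.022, -0.001]
ft_force: [-0.4, -1.4, -0.7]
grip_width: 0.684
grip_force: 12.0
```

Request:
jog_arm(moves=[0.04,0.03,0,0,0,0,-1,0.1,0.08,0,0,0,0,-1,0.16,0.13,0,0,0,0,-1,0.22,0.18,0,0,0,0,-1,0.27,0.22,0.02,0,0,0,-1,0.305,0.245,0.04,0,0,0,-1,0.305,0.245,0.06,0,0,0,-1,0.305,0.245,0.06,0,0,0,-1])

```text
time: 42.0
position: [0.6068, -0.1135, 0.1194]
tool_rot: [-2.406, -2.018, 0.003]
ft_force: [-1.0, -0.4, -1.6]
grip_width: 0.682
grip_force: 12.0
```

Run:
```python
from h import *
s=ctrl.get_state(); print(s["position"],s["grip_width"],s["grip_force"]); y=np.degrees(YAW)
p=tin(0,-.101); m=go([p[0],p[1],.0195],y)
```

```text
[ 0.60682282 -0.11352849  0.11944438] 0.6819853324585409 12.000081022270024
go [ 0.608  -0.1127  0.0195] -> [0.0038 0.0043 0.3331] [-0.0021  0.0008 -0.0015]
```

Request:
jog_arm(moves=[0.002,0.003,0.06,0,0,0,-1,0.002,0.003,0.13,0,0,0,-1,0.002,0.003,0.2,0,0,0,-1,0.002,0.003,0.26,0,0,0,-1,0.002,0.003,0.3,0,0,0,-1,0.002,0.003,0.322,0,0,0,-1,0.002,0.003,0.333,0,0,0,-1,0.002,0.003,0.333,0,0,0,-1])

```text
time: 43.0
position: [0.6093, -0.1123, 0.0209]
tool_rot: [2.406, 2.019, 0.0]
ft_force: [-0.1, 0.6, -1.0]
grip_width: 0.686
grip_force: 12.0
```

Request:
jog_arm(moves=[0,0,0,0,0,0,0.4,0,0,0,0,0,0,0.8,0,0,0,0,0,0,0.8,0,0,0,0,0,0,0.8,0,0,-0.05,0,0,0,0.8,0,0,-0.15,0,0,0,0.8,0,0,-0.27,0,0,0,0.8,0,0,-0.45,0,0,0,1])

```text
time: 44.0
position: [0.608, -0.1121, 0.1566]
tool_rot: [-2.405, -2.019, 0.002]
ft_force: [0.7, -0.9, 0.4]
grip_width: 0.95
grip_force: 0.0
```

Run:
```python
from h import *
s=ctrl.get_state(); print(s["position"],s["ft_force"],s["grip_width"])
y=np.degrees(YAW)
m=go([.47,.05,.17],y); m=go([.434,.328,.12],y,m); m=go([.434,.328,.0335],y,m)
```

```text
[ 0.60795648 -0.11211983  0.15659678] [ 0.68113607 -0.90348989  0.40069928] 0.9499861140355286
go [0.47 0.05 0.17] -> [ 0.4525 -0.5466 -0.0435] [-0.002  -0.0001 -0.0005]
go [0.434 0.328 0.12 ] -> [ 0.892  -0.2783  0.1667] [ 0.  0. -0.]
go [0.434  0.328  0.0335] -> [ 0.     -0.      0.2883] [ 0.  0. -0.]
```

Request:
jog_arm(moves=[0.1,-0.12,-0.04,0,0,0,1,0.25,-0.3,-0.04,0,0,0,1,0.4,-0.45,-0.04,0,0,0,1,0.45,-0.55,-0.04,0,0,0,1,0.45,-0.55,-0.04,0,0,0,1,0.45,-0.55,-0.04,0,0,0,1,0.45,-0.55,-0.04,0,0,0,1,0.45,-0.55,-0.04,0,0,0,1])

```text
time: 45.0
position: [0.4704, 0.0487, 0.1675]
tool_rot: [-2.407, -2.017, -0.0]
ft_force: [0.4, 0.2, -0.6]
grip_width: 0.997
grip_force: 0.0
```

Run:
```python
from h import *
S=img("scene")
H,Sa,V=[S["hsv"][...,i].astype(int) for i in range(3)]
m=(H>=9)&(H<=19)&(Sa>110)&(V>50); m[:,:410]=0; m[:230]=0
m=cv2.morphologyEx(m.astype(np.uint8),cv2.MORPH_CLOSE,np.ones((7,7)))
q=quad(m); print(q.round(1).tolist()); c,yaw,e=rectfit(onz(S,q,.026),.16,.3); print("cover scene",c,np.degrees(yaw),e)
print(proj(S,[[.434+a*.985+b*.17+.004,.328-a*.17+b*.985,.026] for a,b in((-.08,-.15),(.08,-.15),(.08,.15),(-.08,.15))]).round(1).tolist())
a=cv2.convertScaleAbs(cv2.resize(S["bgr"][165:400,270:550],None,fx=2.5,fy=2.5,interpolation=cv2.INTER_CUBIC),alpha=1.6); cv2.imwrite("pics/s8.png",a)
```

```text
[[549.0, 367.8999938964844], [491.29998779296875, 397.3999938964844], [422.79998779296875, 280.29998779296875], [474.6000061035156, 261.29998779296875]]
cover scene [0.44142908 0.32852138 0.026     ] -9.720230818943827 [0.1576, 0.2954, 0.1562, 0.2953]
[[475.6, 259.7], [422.6, 279.0], [492.3, 397.5], [550.9, 367.7]]
```

View pics/s8.png

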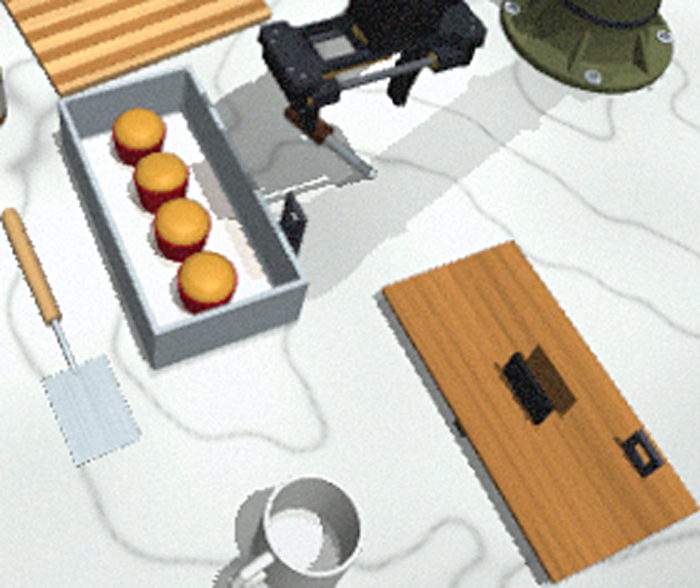

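All four muffins stand upright in the tin at (138,135), (162,180), (182,228) and (207,280). The cover lies level on the counter around (540,410) with its bolt sprung out at (460,428). I move the arm aside for one clean overhead measurement of the cover and rod.

Request:
jog_arm(moves=[-0.2,0,0,0,0,0,1,-0.4,0,0,0,0,0,1,-0.6,0,0,0,0,0,1,-0.8,0,0,0,0,0,1,-0.9,0,0,0,0,0,1,-0.9,0,0,0,0,0,1,-0.9,0,0,0,0,0,1,-0.9,0,0,0,0,0,1])

```text
time: 46.05
position: [0.4235, -0.2152, 0.1676]
tool_rot: [-2.404, -2.022, -0.0]
ft_force: [-0.4, -0.4, 0.6]
grip_width: 1.0
grip_force: 0.0
```

Run:
```python
from h import *
T=img("top");S=img("scene")
def cov(d,box,z,vmin=60):
    H,Sa,V=[d["hsv"][...,i].astype(int) for i in range(3)]
    m=(H>=9)&(H<=19)&(Sa>110)&(V>vmin); k=np.zeros(m.shape,bool); k[box[1]:box[3],box[0]:box[2]]=1
    m=cv2.morphologyEx((m&k).astype(np.uint8),cv2.MORPH_CLOSE,np.ones((9,9)))
    c,yaw,e=rectfit(onz(d,quad(m),z),.16,.3); print(c.round(4),np.degrees(yaw).round(2),e)
cov(T,(80,200,235,300),.026); cov(S,(410,230,640,400),.026)
for d,box in((T,(245,235,310,275)),(S,(375,195,435,245))):
    H,Sa,V=[d["hsv"][...,i].astype(int) for i in range(3)]
    b=np.zeros(H.shape,bool); b[box[1]:box[3],box[0]:box[2]]=1
    k=max(blobs(b&(Sa>90)&(V<90),30),key=lambda t:t[1])[2]
    r=cv2.minAreaRect(np.argwhere(k)[:,::-1].astype(np.float32)); print("rod",r,onz(d,[r[0]],.014))
    c=onz(d,cv2.boxPoints(r),.014)[:,:2]; print([(round(float(np.linalg.norm(b-a)),3),np.degrees(np.arctan2(*(b-a)[::-1])).round(1)) for a,b in zip(c,np.roll(c,-1,0))])
y=np.degrees(YAW); m=go([.47,.05,.17],y); go([.434,.328,.10],y,m)
```

```text
[0.4383 0.3267 0.026 ] -9.81 [0.1525, 0.2941, 0.1526, 0.2948]
[0.4412 0.3285 0.026 ] -9.66 [0.2955, 0.1572, 0.2952, 0.156]
rod ((291.33782958984375, 256.52703857421875), (5.753964424133301, 18.248287200927734), 80.53767395019531) [[ 0.41649872 -0.05056828  0.014     ]]
[(0.054, np.float64(-79.2)), (0.017, np.float64(-168.7)), (0.054, np.float64(100.8)), (0.017, np.float64(11.7))]
rod ((392.7131042480469, 213.34423828125), (18.949460983276367, 8.066323280334473), 39.80556869506836) [[ 0.42267085 -0.04814334  0.014     ]]
[(0.03, np.float64(-156.8)), (0.059, np.float64(99.1)), (0.029, np.float64(21.6)), (0.058, np.float64(-80.1))]
go [0.47 0.05 0.17] -> [ 0.8986  0.0012 -0.0077] [0.0001 0.0001 0.0013]
go [0.434 0.328 0.1  ] -> [ 0.892  -0.2783  0.2333] [ 0.  0. -0.]
```

Request:
jog_arm(moves=[0.2,0,0,0,0,0,1,0.4,0,0,0,0,0,1,0.6,0,0,0,0,0,1,0.8,0,0,0,0,0,1,0.9,0,0,0,0,0,1,1,-0.03,0,0,0,0,1,1,-0.03,0,0,0,0,1,1,-0.03,0,0,0,0,1])

```text
time: 47.15
position: [0.4661, 0.0799, 0.1676]
tool_rot: [2.406, 2.019, -0.001]
ft_force: [0.2, -0.6, 0.2]
grip_width: 1.001
grip_force: 0.0
```

Request:
jog_arm(moves=[0.2,-0.06,0,0,0,0,1,0.4,-0.13,0,0,0,0,1,0.6,-0.19,0,0,0,0,1,0.79,-0.25,0.1,0,0,0,1,0.79,-0.25,0.2,0,0,0,1,0.79,-0.25,0.2,0,0,0,1,0.79,-0.25,0.2,0,0,0,1,0.79,-0.25,0.2,0,0,0,1])

```text
time: 48.15
position: [0.4351, 0.3261, 0.1091]
tool_rot: [2.408, 2.016, 0.003]
ft_force: [-0.8, 0.1, 0.2]
grip_width: 0.998
grip_force: 0.0
```

Run:
```python
from h import *
s=ctrl.get_state(); print(s["position"],s["joint_positions"].round(2))
go([.4352,.3291,.0335],np.degrees(YAW))
```

```text
[0.43509441 0.32607935 0.10906283] [ 0.08  0.29 -0.88  1.83  0.25  1.13 -1.06]
go [0.4352 0.3291 0.0335] -> [ 0.0098 -0.0021  0.2519] [ 0.0024 -0.0007 -0.0031]
```

Request:
jog_arm(moves=[0.009,-0.002,0.06,0,0,-0.002,1,0.009,-0.002,0.12,0,0,-0.002,1,0.009,-0.002,0.18,0,0,-0.002,1,0.009,-0.002,0.23,0,0,-0.002,1,0.009,-0.002,0.25,0,0,-0.002,1,0.009,-0.002,0.25,0,0,-0.002,1,0.009,-0.002,0.25,0,0,-0.002,1,0.009,-0.002,0.25,0,0,-0.002,1], newtons=50)

```text
time: 49.15
position: [0.4338, 0.3299, 0.0332]
tool_rot: [2.404, 2.022, 0.002]
ft_force: [-0.0, -0.2, -0.4]
grip_width: 1.0
grip_force: 0.0
```

Run:
```python
from h import *
s=ctrl.get_state(); print(s["position"]);go([.4352,.3291,.0335],np.degrees(YAW))
```

```text
[0.43379698 0.32989333 0.0332305 ]
go [0.4352 0.3291 0.0335] -> [-0.0018  0.0051 -0.0009] [ 0.001  -0.0006  0.0012]
```

Request:
jog_arm(moves=[0,0,0,0,0,0,-1,0,0,0,0,0,0,-1,0,0,0,0,0,0,-1,0,0,0,0,0,0,-1,0,0,0,0,0,0,-1,0,0,0,0,0,0,-1,0,0,0,0,0,0,-1,0,0,0,0,0,0,-1])

```text
time: 50.15
position: [0.4306, 0.3302, 0.0327]
tool_rot: [-2.402, -2.023, 0.006]
ft_force: [-6.3, -0.4, 7.0]
grip_width: 0.265
grip_force: 50.0
```

Request:
jog_arm(moves=[0,0,-0.02,0,0,0,-1,0,0,-0.06,0,0,0,-1,0,0,-0.12,0,0,0,-1,0,0,-0.2,0,0,0,-1,0,0,-0.3,0,0,0,-1,0,0,-0.4,0,0,0,-1,0,0,-0.5,0,0,0,-1,0,0,-0.57,0,0,0,-1])

```text
time: 51.15
position: [0.4336, 0.3301, 0.2063]
tool_rot: [2.403, 2.022, 0.004]
ft_force: [0.6, -0.3, -4.8]
grip_width: 0.268
grip_force: 50.0
```

Run:
```python
from h import *
s=ctrl.get_state(); print(s["position"],s["grip_width"],s["ft_force"]); y=np.degrees(YAW)
m=go([.53,.16,.205],y); m=go([.621,-.0119,.205],y,m)
```

```text
[0.43363169 0.33014545 0.20628576] 0.268233283759276 [ 0.58153184 -0.26993957 -4.80634121]
go [0.53  0.16  0.205] -> [-0.5038  0.4136  0.0045] [ 0.0022 -0.0013  0.0015]
go [ 0.621  -0.0119  0.205 ] -> [-0.512   0.3978  0.    ] [ 0.  0. -0.]
```

Request:
jog_arm(moves=[-0.02,0.016,0,0,0,0,-1,-0.06,0.05,0,0,0,0,-1,-0.12,0.1,0,0,0,0,-1,-0.19,0.157,0,0,0,0,-1,-0.27,0.22,0,0,0,0,-1,-0.35,0.285,0,0,0,0,-1,-0.43,0.35,0,0,0,0,-1,-0.51,0.41,0,0,0,0,-1])

```text
time: 52.15
position: [0.5284, 0.1548, 0.2021]
tool_rot: [-2.405, -2.02, 0.004]
ft_force: [0.4, -0.3, -3.6]
grip_width: 0.265
grip_force: 50.0
```

Request:
jog_arm(moves=[-0.08,0.065,0,0,0,0,-1,-0.16,0.13,0,0,0,0,-1,-0.24,0.19,0,0,0,0,-1,-0.32,0.25,0,0,0,0,-1,-0.39,0.3,0,0,0,0,-1,-0.45,0.35,0,0,0,0,-1,-0.49,0.385,0,0,0,0,-1,-0.505,0.4,0,0,0,0,-1])

```text
time: 53.15
position: [0.6209, -0.0129, 0.2033]
tool_rot: [-2.405, -2.021, 0.0]
ft_force: [-0.6, 0.7, -4.2]
grip_width: 0.266
grip_force: 50.0
```

Run:
```python
from h import *
s=ctrl.get_state(); print(s["position"],s["grip_width"],s["ft_force"]); y=np.degrees(YAW)
m=go([.621,-.0112,.13],y); m=go([.621,-.0112,.0933],y,m)
S=img("scene"); zoom(S,"s9",270,110,180,200,3)
```

```text
[ 0.62091868 -0.01290445  0.2033251 ] 0.26575580526771425 [-0.58922958  0.71696237 -4.17302333]
go [ 0.621  -0.0112  0.13  ] -> [ 0.0056 -0.0006  0.2444] [-0.0005 -0.0002  0.0005]
go [ 0.621  -0.0112  0.0933] -> [ 0.     -0.      0.1223] [ 0.  0. -0.]
```

View pics/s9.png

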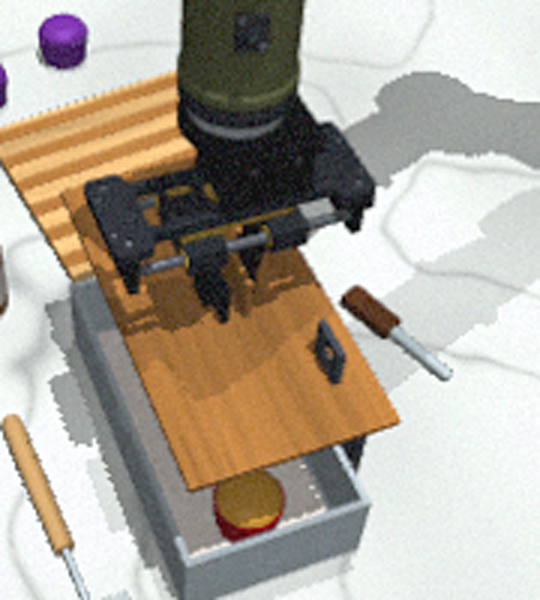

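The cover hangs level above the tin, its eyelet at (330,350) over the tin's own eyelet, and the fourth muffin is visible below at (250,510). I lower it.

Request:
jog_arm(moves=[0.005,0,0.03,0,0,0,-1,0.005,0,0.08,0,0,0,-1,0.005,0,0.13,0,0,0,-1,0.005,0,0.18,0,0,0,-1,0.005,0,0.23,0,0,0,-1,0.005,0,0.265,0,0,0,-1,0.005,0,0.28,0,0,0,-1,0.005,0,0.28,0,0,0,-1])

```text
time: 54.2
position: [0.6208, -0.0105, 0.1195]
tool_rot: [-2.404, -2.022, 0.0]
ft_force: [-0.2, 0.0, -4.3]
grip_width: 0.267
grip_force: 50.0
```

Run:
```python
from h import *
s=ctrl.get_state(); print(s["position"],s["grip_width"],s["ft_force"]); y=np.degrees(YAW)
m=go([.621,-.0112,.0933],y)
```

```text
[ 0.62081127 -0.01054017  0.11950176] 0.26686530148623155 [-0.15648023  0.03504158 -4.29227222]
go [ 0.621  -0.0112  0.0933] -> [-0.0021  0.001   0.0873] [-0.0001 -0.      0.0013]
```

Request:
jog_arm(moves=[-0.002,0,0.015,0,0,0,-1,-0.002,0,0.03,0,0,0,-1,-0.002,0,0.04,0,0,0,-1,-0.002,0,0.05,0,0,0,-1,-0.002,0,0.055,0,0,0,-1,-0.002,0,0.06,0,0,0,-1,-0.002,0,0.06,0,0,0,-1,-0.002,0,0.06,0,0,0,-1])

```text
time: 55.2
position: [0.6207, -0.0112, 0.1017]
tool_rot: [2.404, 2.022, 0.0]
ft_force: [-0.1, 0.0, -4.7]
grip_width: 0.27
grip_force: 50.0
```

Request:
jog_arm(moves=[0,0,0.01,0,0,0,-1,0,0,0.018,0,0,0,-1,0,0,0.024,0,0,0,-1,0,0,0.028,0,0,0,-1,0,0,0.031,0,0,0,-1,0,0,0.033,0,0,0,-1,0,0,0.033,0,0,0,-1,0,0,0.033,0,0,0,-1])

```text
time: 56.2
position: [0.6206, -0.0111, 0.0927]
tool_rot: [2.404, 2.022, -0.001]
ft_force: [-5.1, -1.0, 5.9]
grip_width: 0.266
grip_force: 50.0
```

Request:
jog_arm(moves=[0,0,0,0,0,0,-0.35,0,0,0,0,0,0,-0.3,0,0,0,0,0,0,0,0,0,0,0,0,0,0.5,0,0,0,0,0,0,1,0,0,0,0,0,0,1,0,0,-0.03,0,0,0,1,0,0,-0.1,0,0,0,1])

```text
time: 57.2
position: [0.6199, -0.0111, 0.1219]
tool_rot: [-2.403, -2.021, 0.002]
ft_force: [0.3, -0.4, 0.1]
grip_width: 0.937
grip_force: 0.0
```

Request:
jog_arm(moves=[0,0,-0.1,0,0,0,1,0,0,-0.22,0,0,0,1,0,0,-0.3,0,0,0,1,0,0,-0.3,0,0,0,1,0,0,-0.3,0,0,0,1,0,0,-0.3,0,0,0,1,0,0,-0.3,0,0,0,1,0,0,-0.3,0,0,0,1])

```text
time: 58.2
position: [0.6205, -0.0111, 0.2112]
tool_rot: [-2.404, -2.022, 0.001]
ft_force: [-0.0, 0.7, -0.9]
grip_width: 1.0
grip_force: 0.0
```

Run:
```python
from h import *
s=ctrl.get_state(); print(s["position"],s["grip_width"],s["ft_force"])
m=go([.47,-.06,.20],12); m=go([.4195,-.0495,.10],12,m); go([.4195,-.0495,.004],12,m)
T=img("top")
H,Sa,V=[T["hsv"][...,i].astype(int) for i in range(3)]
S=img("scene"); zoom(S,"s10",280,170,150,140,4)
```

```text
[ 0.62046238 -0.01114341  0.21117796] 1.0003325840436514 [-0.04698927  0.73413892 -0.94095196]
go [ 0.47 -0.06  0.2 ] -> [-0.2464 -0.4662  0.0377] [-9.000e-04 -1.000e-04 -3.645e-01]
go [ 0.4195 -0.0495  0.1   ] -> [ 0.0692 -0.1574  0.3333] [0. 0. 0.]
go [ 0.4195 -0.0495  0.004 ] -> [ 0.   -0.    0.32] [0. 0. 0.]
```

View pics/s10.png

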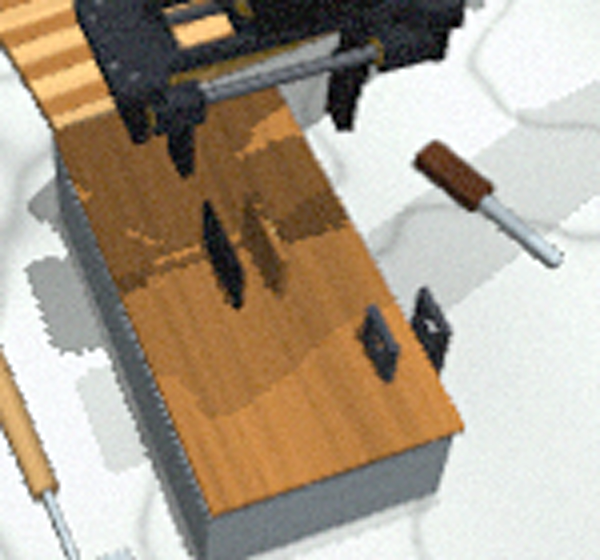

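The cover is fully seated, its squeeze plate out again at (225,255) with the wooden plate at (265,240). The two eyelets at (380,345) and (432,330) are in line. Now the rod at (487,203).

Request:
jog_arm(moves=[-0.05,-0.1,0.01,0,0,-0.1,1,-0.12,-0.22,0.02,0,0,-0.2,1,-0.2,-0.36,0.03,0,0,-0.3,1,-0.246,-0.466,0.04,0,0,-0.365,1,-0.246,-0.466,0.04,0,0,-0.365,1,-0.246,-0.466,0.04,0,0,-0.365,1,-0.246,-0.466,0.04,0,0,-0.365,1,-0.246,-0.466,0.04,0,0,-0.365,1])

```text
time: 59.3
position: [0.471, -0.0593, 0.1997]
tool_rot: [-1.975, -2.442, -0.001]
ft_force: [0.5, 0.2, 0.4]
grip_width: 1.002
grip_force: 0.0
```

Request:
jog_arm(moves=[0.02,-0.05,0.1,0,0,0,1,0.05,-0.1,0.2,0,0,0,1,0.07,-0.157,0.33,0,0,0,1,0.07,-0.157,0.4,0,0,0,1,0.07,-0.157,0.45,0,0,0,1,0.07,-0.157,0.5,0,0,0,1,0.07,-0.157,0.5,0,0,0,1,0.07,-0.157,0.5,0,0,0,1])

```text
time: 60.3
position: [0.4205, -0.0492, 0.0502]
tool_rot: [1.976, 2.442, 0.001]
ft_force: [0.4, 0.2, -0.5]
grip_width: 0.998
grip_force: 0.0
```

Run:
```python
from h import *
s=ctrl.get_state(); print(s["position"],s["joint_positions"].round(2))
go([.4195,-.0495,.004],12)
```

```text
[ 0.42054585 -0.04915692  0.05020342] [ 0.78  0.04 -0.73  2.16  0.03  0.95  0.24]
go [ 0.4195 -0.0495  0.004 ] -> [-0.0004 -0.0038  0.154 ] [0.0008 0.0001 0.0005]
```

Request:
jog_arm(moves=[0,-0.003,0.05,0,0,0,1,0,-0.003,0.1,0,0,0,1,0,-0.003,0.13,0,0,0,1,0,-0.003,0.145,0,0,0,1,0,-0.003,0.152,0,0,0,1,0,-0.003,0.152,0,0,0,1,0,-0.003,0.152,0,0,0,1,0,-0.003,0.152,0,0,0,1], newtons=40)

```text
time: 61.3
position: [0.4192, -0.0495, 0.0044]
tool_rot: [1.976, 2.441, 0.0]
ft_force: [-0.2, -0.4, 0.5]
grip_width: 1.002
grip_force: 0.0
```

Request:
jog_arm(moves=[0,0,0,0,0,0,-1,0,0,0,0,0,0,-1,0,0,0,0,0,0,-1,0,0,0,0,0,0,-1,0,0,0,0,0,0,-1,0,0,0,0,0,0,-1,0,0,0,0,0,0,-1,0,0,0,0,0,0,-1])

```text
time: 62.3
position: [0.4189, -0.0494, 0.0041]
tool_rot: [1.977, 2.442, -0.0]
ft_force: [-0.5, -0.8, -0.0]
grip_width: 0.271
grip_force: 39.9
```

Run:
```python
from h import *
s=ctrl.get_state(); print(s["position"],s["tool_rot"],s["grip_width"],s["ft_force"])
```

```text
[ 0.41894151 -0.04943055  0.00412811] [ 1.97656140e+00  2.44187619e+00 -2.75459266e-04] 0.27112727788750457 [-0.52421413 -0.83428977 -0.01440627]
```

Request:
jog_arm(moves=[0,0,-0.02,0,0,0,-1,0,0,-0.06,0,0,0,-1,0,0,-0.13,0,0,0,-1,0,0,-0.21,0,0,0,-1,0,0,-0.3,0,0,0,-1,0,0,-0.38,0,0,0,-1,0,0,-0.46,0,0,0,-1,0,0,-0.5,0,0,0,-1])

```text
time: 63.3
position: [0.4198, -0.0494, 0.1561]
tool_rot: [1.974, 2.44, 0.001]
ft_force: [0.6, 0.4, -0.5]
grip_width: 0.275
grip_force: 39.9
```

Run:
```python
from h import *
s=ctrl.get_state(); print(s["position"],s["tool_rot"],s["grip_width"],s["grip_force"])
p=tin(-.215,.09); m=go([.44,.03,.154],-44); m=go([p[0],p[1],.154],np.degrees(YAW)-90,m)
```

```text
[ 0.41979785 -0.04937806  0.15605705] [1.97431864e+00 2.43989797e+00 9.09837282e-04] 0.27474369496508755 39.94113385677338
go [0.44  0.03  0.154] -> [0.2447 0.121  0.0067] [2.90e-03 6.00e-04 9.34e-01]
go [0.4293 0.1126 0.154 ] -> [ 0.1732 -0.2169 -0.    ] [ 0.     -0.      0.9325]
```

Request:
jog_arm(moves=[0.03,0.01,0,0,0,0.1,-1,0.06,0.03,0,0,0,0.22,-1,0.1,0.05,0,0,0,0.36,-1,0.14,0.07,0,0,0,0.5,-1,0.18,0.09,0,0,0,0.64,-1,0.22,0.11,0,0,0,0.78,-1,0.245,0.12,0,0,0,0.9,-1,0.245,0.12,0,0,0,0.935,-1])

```text
time: 64.3
position: [0.4386, 0.0306, 0.1541]
tool_rot: [-2.892, -1.227, 0.001]
ft_force: [0.0, 0.0, -1.2]
grip_width: 0.272
grip_force: 39.9
```

Request:
jog_arm(moves=[0.02,-0.03,0,0,0,0.1,-1,0.05,-0.06,0,0,0,0.22,-1,0.08,-0.1,0,0,0,0.36,-1,0.11,-0.14,0,0,0,0.5,-1,0.14,-0.18,0,0,0,0.64,-1,0.16,-0.2,0,0,0,0.78,-1,0.173,-0.217,0,0,0,0.9,-1,0.173,-0.217,0,0,0,0.932,-1])

```text
time: 65.3
position: [0.428, 0.1125, 0.1541]
tool_rot: [3.129, -0.272, -0.0]
ft_force: [-0.0, -0.7, -0.2]
grip_width: 0.267
grip_force: 39.9
```

Run:
```python
from h import *
s=ctrl.get_state(); print(s["position"],s["tool_rot"],s["grip_width"],s["joint_positions"].round(2))
p=tin(-.215,.09); go([p[0],p[1],.0983],np.degrees(YAW)-90)
S=img("scene"); zoom(S,"s11",340,180,160,120,5)
# predicted tip pixel if rod is held as assumed
t=s["position"]+R.from_rotvec(s["tool_rot"]).apply([.102,0,-.002]); print("tip pred",t,proj(S,[t]),"eyes",proj(S,[tin(-.09,.09,.103),tin(-.053,.09,.103),tin(-.09,.073,.12),tin(-.09,.107,.12),tin(-.053,.107,.12),tin(-.053,.073,.12)]).round(1).tolist())
```

```text
[0.42799639 0.11247539 0.15405972] [ 3.12937035e+00 -2.72095541e-01 -3.68315234e-04] 0.26658575040248295 [ 0.82 -0.08 -1.07  2.   -0.08  1.18 -1.97]
go [0.4293 0.1126 0.0983] -> [ 0.0042 -0.0012  0.1859] [0.0004 0.0002 0.0002]
tip pred [0.52846623 0.09487167 0.15603956] [[402.06585693 234.55252478]] eyes [[389.5, 250.4], [375.4, 254.9], [387.3, 240.8], [393.7, 252.2], [379.4, 256.8], [373.2, 245.3]]
```

View pics/s11.png

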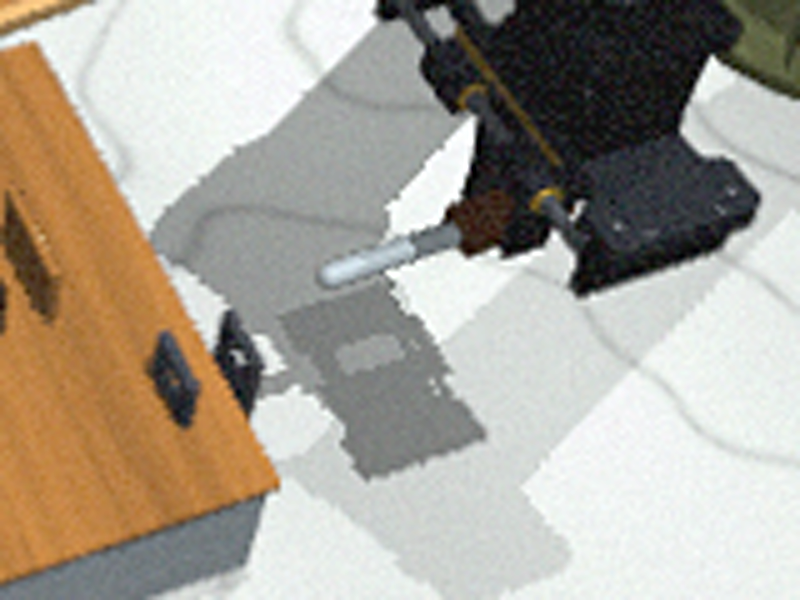

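The rod is held straight with its tip at (320,275). The tin's eyelet hole is at (238,357) and the cover's at (177,380), all within about a pixel of my model. I go to the pre-insertion height and check the shaft axis numerically.

Request:
jog_arm(moves=[0.004,0,0.03,0,0,0,-1,0.004,0,0.07,0,0,0,-1,0.004,0,0.11,0,0,0,-1,0.004,0,0.15,0,0,0,-1,0.004,0,0.18,0,0,0,-1,0.004,0,0.186,0,0,0,-1,0.004,0,0.186,0,0,0,-1,0.004,0,0.186,0,0,0,-1])

```text
time: 66.35
position: [0.4298, 0.1124, 0.0987]
tool_rot: [3.13, -0.274, 0.001]
ft_force: [-0.4, 0.4, -0.2]
grip_width: 0.272
grip_force: 39.9
```

Run:
```python
from h import *
s=ctrl.get_state(); print(s["position"],s["tool_rot"],s["grip_width"])
r=R.from_rotvec(s["tool_rot"]); p=s["position"]
for n in("scene","top"):
    d=img(n); g=cv2.GaussianBlur(cv2.cvtColor(d["bgr"],cv2.COLOR_BGR2GRAY),(3,3),0)
    a,b=proj(d,[p+r.apply([.04,0,-.0043]),p+r.apply([.095,0,-.0022])]); t=(b-a)/np.linalg.norm(b-a); nn=np.array([-t[1],t[0]])
    print(n,a.round(1),b.round(1),"n",nn.round(2),"mm/px",55/np.linalg.norm(b-a))
    for f in (0,.25,.5,.75,1):
        q=[a+f*(b-a)+k*nn for k in range(-8,9)]
        print(f,cv2.remap(g,np.float32([[x[0] for x in q]]),np.float32([[x[1] for x in q]]),1)[0].tolist())
    print("along",[int(cv2.remap(g,np.float32([[x[0]]]),np.float32([[x[1]]]),1)[0,0]) for x in [b+k*t for k in range(-6,9)]])
    # dark eyelet plates
    e=proj(d,[tin(-.087,.09,.103)])[0]; x,yv=np.round(e).astype(int); print("eye",e.round(1)); print(g[yv-9:yv+9,x-9:x+9])
```

```text
[0.42979048 0.11244123 0.09871087] [ 3.12952261e+00 -2.73577377e-01  1.37397148e-03] 0.2715321750164288
scene [420.3 240.3] [400.2 247.3] n [-0.33 -0.95] mm/px 2.590660044663001
0 [80, 83, 84, 86, 85, 77, 75, 75, 71, 73, 81, 87, 87, 92, 101, 118, 133]
0.25 [94, 98, 99, 97, 93, 97, 111, 119, 112, 92, 82, 81, 80, 80, 85, 93, 98]
0.5 [94, 97, 97, 95, 92, 98, 113, 121, 117, 99, 83, 80, 80, 80, 82, 90, 96]
0.75 [80, 81, 83, 85, 88, 102, 122, 134, 126, 101, 81, 77, 79, 80, 82, 89, 96]
1 [94, 95, 94, 92, 88, 94, 111, 120, 112, 94, 81, 79, 80, 79, 79, 85, 93]
along [125, 127, 129, 126, 126, 124, 112, 98, 90, 90, 95, 108, 130, 141, 135]
eye [388.3 250.8]
[[143 144 144 144 137 110  74  63  79  97 100  96  94  94  95  95  93  87]
 [138 143 144 142 126  88  53  50  77 106 110  98  93  93  94  95  94  88]
 [130 142 145 140 114  69  40  43  68 103 117 110 103  99  95  94  94  90]
 [122 137 145 140 104  53  30  37  54  83 112 128 127 112  97  93  94  92]
 [110 128 143 137  95  44  26  33  45  62  91 126 139 124 103  94  94  93]
 [100 117 135 129  87  39  23  30  41  49  68 107 136 135 119 102  94  
[... 2140 characters left out ...]
 63  65  67  72  78  81]
 [ 86  77  68  58  47  38  32  32  35  38  41  43  46  46  48  56  67  74]
 [112 105  97  88  73  54  37  28  27  28  28  29  30  29  29  36  47  55]
 [125 122 119 113 101  81  59  44  36  31  27  25  23  20  17  18  26  34]
 [128 127 127 125 119 107  91  75  63  54  48  42  37  29  21  17  19  28]
 [128 128 128 128 126 122 114 105  96  89  83  77  70  61  49  39  36  41]
 [128 128 128 128 128 127 125 122 118 115 112 108 103  97  87  75  68  68]
 [128 128 128 128 128 128 128 127 126 125 125 123 122 119 113 106 101  99]
 [128 128 128 128 128 128 128 128 128 127 127 127 127 126 125 122 120 119]
 [128 128 128 128 127 127 127 127 127 128 128 127 127 127 127 126 126 126]]
```

Request:
jog_arm(moves=[0,0.004,0,0,0.01,0,-1,0,0.004,0,0,0.02,0,-1,0,0.004,0,0,0.027,0,-1,0.01,0.004,0,0,0.027,0,-1,0.025,0.004,0,0,0.027,0,-1,0.04,0.004,0,0,0.027,0,-1,0.05,0.004,0,0,0.027,0,-1,0.05,0.004,0,0,0.027,0,-1])

```text
time: 67.45
position: [0.4441, 0.1087, 0.0982]
tool_rot: [3.128, -0.273, 0.043]
ft_force: [0.4, -0.1, -0.8]
grip_width: 0.271
grip_force: 39.9
```

```bash
cat >> h.py <<'E'
def rodstat():
    s=ctrl.get_state(); p=R.from_euler("z",-YAW).apply(s["position"]-C0); r=R.from_rotvec(s["tool_rot"])
    x=R.from_euler("z",-YAW).apply(r.apply([1,0,0])); print("TCP in tin",p.round(4),"tool x in tin",x.round(4),s["grip_width"].__round__(3),s["ft_force"].round(1),s["torque"].round(2))
    return s
E
python3 - <<'E'
from h import *
s=rodstat(); r=R.from_rotvec(s["tool_rot"]); p=s["position"]
for n in("scene","top"):
    d=img(n); g=cv2.GaussianBlur(cv2.cvtColor(d["bgr"],cv2.COLOR_BGR2GRAY),(3,3),0)
    a,b=proj(d,[p+r.apply([.04,0,-.0047-.0013]),p+r.apply([.092,0,-.0047])]) if 0 else proj(d,[p+r.apply([.04,0,-.0047+.04*.028-.0008]),p+r.apply([.092,0,-.0047+.092*.028-.0008])]); t=(b-a)/np.linalg.norm(b-a); nn=np.array([-t[1],t[0]])
    for f in (.3,.6,.9):
        q=[a+f*(b-a)+k*nn for k in range(-8,9)]
        print(n,f,cv2.remap(g,np.float32([[x[0] for x in q]]),np.float32([[x[1] for x in q]]),1)[0].tolist())
E
```

```text
TCP in tin [-0.1997  0.0888  0.0982] tool x in tin [ 9.996e-01 -8.000e-04  2.770e-02] 0.271 [ 0.4 -0.1 -0.8] [0.06 0.08 0.02]
scene 0.3 [95, 98, 98, 95, 90, 96, 112, 120, 111, 93, 82, 80, 80, 81, 85, 92, 97]
scene 0.6 [92, 95, 96, 93, 89, 102, 124, 135, 125, 100, 83, 79, 79, 79, 83, 90, 96]
scene 0.9 [87, 85, 82, 81, 84, 102, 126, 138, 126, 97, 79, 78, 78, 78, 80, 88, 94]
top 0.3 [121, 118, 116, 112, 106, 101, 98, 95, 90, 91, 99, 108, 113, 116, 121, 125, 126]
top 0.6 [128, 128, 128, 125, 120, 115, 112, 108, 99, 96, 102, 109, 114, 119, 124, 126, 127]
top 0.9 [128, 128, 128, 127, 122, 116, 113, 108, 98, 95, 102, 109, 114, 118, 123, 126, 126]
```

Request:
jog_arm(moves=[0.012,0,0,0,0,0,-1,0.024,0,0.001,0,0,0,-1,0.036,0,0.001,0,0,0,-1,0.048,0,0.001,0,0,0,-1,0.06,0,0.002,0,0,0,-1,0.07,0,0.002,0,0,0,-1,0.08,0,0.002,0,0,0,-1,0.08,0,0.002,0,0,0,-1])

```text
time: 68.55
position: [0.4678, 0.1045, 0.0984]
tool_rot: [3.127, -0.273, 0.044]
ft_force: [-0.1, 0.9, -0.6]
grip_width: 0.273
grip_force: 39.9
```

Run:
```python
from h import *
rodstat()
```

```text
TCP in tin [-0.1757  0.0886  0.0984] tool x in tin [ 9.996e-01 -8.000e-04  2.820e-02] 0.273 [-0.1  0.9 -0.6] [0.05 0.11 0.01]
```

Request:
jog_arm(moves=[0.015,0,0,0,0,0,-1,0.03,0,0.001,0,0,0,-1,0.045,0,0.001,0,0,0,-1,0.06,0,0.002,0,0,0,-1,0.075,0,0.002,0,0,0,-1,0.09,0,0.002,0,0,0,-1,0.1,0,0.003,0,0,0,-1,0.11,0,0.003,0,0,0,-1])

```text
time: 69.55
position: [0.5002, 0.0987, 0.0984]
tool_rot: [3.127, -0.273, 0.044]
ft_force: [0.4, -0.1, -1.4]
grip_width: 0.27
grip_force: 39.9
```

Run:
```python
from h import *
rodstat()
```

```text
TCP in tin [-0.1427  0.0886  0.0984] tool x in tin [ 9.996e-01 -6.000e-04  2.810e-02] 0.27 [ 0.4 -0.1 -1.4] [0.07 0.09 0.03]
```

Request:
jog_arm(moves=[0.012,0,0,0,0,0,-1,0.024,0,0.001,0,0,0,-1,0.036,0,0.001,0,0,0,-1,0.048,0,0.001,0,0,0,-1,0.06,0,0.002,0,0,0,-1,0.07,0,0.002,0,0,0,-1,0.078,0,0.002,0,0,0,-1,0.078,0,0.002,0,0,0,-1])

```text
time: 70.55
position: [0.5233, 0.0946, 0.0985]
tool_rot: [3.127, -0.274, 0.044]
ft_force: [0.1, -0.4, -0.7]
grip_width: 0.269
grip_force: 39.9
```

Run:
```python
from h import *
rodstat()
```

```text
TCP in tin [-0.1193  0.0886  0.0985] tool x in tin [ 9.996e-01 -9.000e-04  2.820e-02] 0.269 [ 0.1 -0.4 -0.7] [ 0.03  0.04 -0.03]
```

Advancing in small steps until the handle just touches the plate.

Request:
jog_arm(moves=[0.003,0,0,0,0,0,-1,0.006,0,0,0,0,0,-1,0.008,0,0,0,0,0,-1,0.01,0,0,0,0,0,-1,0.012,0,0,0,0,0,-1,0.014,0,0,0,0,0,-1,0.014,0,0,0,0,0,-1,0.014,0,0,0,0,0,-1])

```text
time: 71.55
position: [0.5264, 0.0941, 0.0984]
tool_rot: [3.127, -0.273, 0.041]
ft_force: [-5.1, 0.8, 2.1]
grip_width: 0.27
grip_force: 39.9
```

Run:
```python
from h import *
rodstat()
S=img("scene"); H,Sa,V=[S["hsv"][...,i].astype(int) for i in range(3)]
e=proj(S,[tin(-.09,.09,.103),tin(-.15,.09,.103)]); print(e.round(1).tolist())
x,y=np.round(e[0]).astype(int); g=cv2.cvtColor(S["bgr"],cv2.COLOR_BGR2GRAY); print("handle px",[(u,a) for u,a,k in blobs((H<20)&(Sa>90)&(V<90)&(np.arange(640)>380)[None]&(np.arange(640)<430)[None]&(np.arange(400)>220)[:,None]&(np.arange(400)<265)[:,None],8)])
k=[ (int(H[int(round(v)),int(round(u))]),int(Sa[int(round(v)),int(round(u))]),int(V[int(round(v)),int(round(u))])) for u,v in [e[0]+(e[1]-e[0])*f for f in np.linspace(-.5,1,19)]]; print(k)
```

```text
TCP in tin [-0.1162  0.0885  0.0984] tool x in tin [ 9.996e-01 -3.000e-04  2.650e-02] 0.27 [-5.1  0.8  2.1] [ 0.12  1.07 -0.04]
[[389.5, 250.4], [411.5, 243.2]]
handle px [((np.float64(394.5), np.float64(248.8)), 50), ((np.float64(385.0), np.float64(259.9)), 40)]
[(105, 23, 113), (104, 25, 132), (97, 20, 117), (94, 23, 78), (93, 29, 79), (90, 40, 57), (105, 15, 34), (142, 97, 29), (13, 121, 40), (18, 120, 32), (6, 138, 35), (102, 133, 25), (65, 59, 26), (22, 166, 123), (23, 161, 73), (18, 100, 46), (90, 20, 25), (60, 47, 27), (96, 51, 25)]
```

Request:
jog_arm(moves=[0,0,0.004,0,0,0,-1,0,0,0.007,0,0,0,-1,0,0,0.007,0,0,0,-0.44,0,0,0.007,0,0,0,-0.42,0,0,0.007,0,0,0,-0.4,0,0,0.007,0,0,0,-0.35,0,0,0.007,0,0,0,-0.2,0,0,0.007,0,0,0,0.2])

```text
time: 72.6
position: [0.5274, 0.0939, 0.0965]
tool_rot: [3.127, -0.273, 0.044]
ft_force: [0.4, 0.8, -0.1]
grip_width: 0.444
grip_force: 0.0
```

Request:
jog_arm(moves=[0,0,0,0,0,0,0.3,0,0,0,0,0,0,0.3,0,0,-0.05,0,0,0,0.3,0,0,-0.15,0,0,0,0.3,0,0,-0.3,0,0,0,0.3,0,0,-0.4,0,0,0,0.3,0,0,-0.4,0,0,0,0.3,0,0,-0.4,0,0,0,0.3])

```text
time: 73.6
position: [0.5237, 0.0943, 0.2162]
tool_rot: [3.126, -0.273, 0.044]
ft_force: [-0.8, 0.3, 1.0]
grip_width: 0.651
grip_force: 0.0
```

Request:
jog_arm(moves=[-0.05,0,0,0,0,0,0.3,-0.1,0,0,0,0,0,0.3,-0.1,0.15,0,0,0,0,0.3,-0.1,0.3,0,0,0,0,0.3,-0.1,0.5,0,0,0,0,0.3,-0.1,0.7,0,0,0,0,0.3,-0.1,0.85,0,0,0,0,0.3,-0.1,0.85,0,0,0,0,0.3])

```text
time: 74.6
position: [0.4481, -0.1553, 0.214]
tool_rot: [3.127, -0.285, 0.04]
ft_force: [0.6, 1.1, -0.0]
grip_width: 0.654
grip_force: 0.0
```

Run:
```python
from h import *
rodstat()
S=img("scene");T=img("top")
for d,z in((S,.1),(T,.1)):
    H,Sa,V=[d["hsv"][...,i].astype(int) for i in range(3)]
    e=proj(d,[tin(-.12,.09,z),tin(-.09,.09,.103),tin(-.15,.09,.103)]); x,y=np.round(e[0]).astype(int); b=np.zeros(H.shape,bool); b[y-20:y+20,x-20:x+20]=1
    print("expected centre,front,back",e.round(1).tolist())
    for u,a,k in blobs(b&(H<20)&(Sa>90)&(V<85),15):
        r=cv2.minAreaRect(np.argwhere(k)[:,::-1].astype(np.float32)); print(u,a,cv2.boxPoints(r).round(1).tolist())
# cover home? muffin-free quick check of the cover outline
H,Sa,V=[T["hsv"][...,i].astype(int) for i in range(3)]
m=(H>=9)&(H<=19)&(Sa>110)&(V>60); m[:,345:]=0; m[:145]=0; m[225:]=0
m=cv2.morphologyEx(m.astype(np.uint8),cv2.MORPH_CLOSE,np.ones((9,9))); c,yaw,e=rectfit(onz(T,quad(m),.086),.16,.3); print("cover",c,np.degrees(yaw),e)
```

```text
TCP in tin [-0.1502 -0.1706  0.214 ] tool x in tin [ 0.9996 -0.0082  0.0254] 0.654 [ 0.6  1.1 -0. ] [ 0.06  0.08 -0.06]
expected centre,front,back [[400.4, 247.5], [389.5, 250.4], [411.5, 243.2]]
(np.float64(401.2), np.float64(247.5)) 199 [[389.29998779296875, 246.0], [410.1000061035156, 239.8000030517578], [412.8999938964844, 249.0], [392.1000061035156, 255.3000030517578]]
expected centre,front,back [[239.0, 215.8], [241.3, 205.3], [236.4, 226.0]]
(np.float64(249.2), np.float64(202.8)) 30 [[242.89999389648438, 199.6999969482422], [247.5, 195.5], [258.0, 207.0], [253.39999389648438, 211.1999969482422]]
(np.float64(238.9), np.float64(214.9)) 141 [[232.39999389648438, 223.60000610351562], [238.10000610351562, 204.3000030517578], [245.1999969482422, 206.39999389648438], [239.5, 225.6999969482422]]
cover [ 0.64242961 -0.03442789  0.086     ] 40.63719179038692 [0.0433, 0.2083, 0.234, 0.33]
```

Run:
```python
from bench import ctrl
print(ctrl.close_job())
```

```text
the job is handed in; nothing more can be done
None
```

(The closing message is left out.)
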